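# Fill the vial rack, then hold the claw clip open over its card

## Robot

A 6-joint arm with a two-finger parallel gripper is mounted at the origin on the work surface. World frame = base frame: x ahead of the robot, y to its left, z up, the work surface at z = 0. Lengths are in mm, angles in degrees, forces in N, time in s.
With the tool pointing down it reaches from about 300 to 775 mm from the base axis. Payload 14.6 kg.
Tool frame: the origin (TCP) lies between the finger pads; the fingertips stand 17 mm ahead of it and the grasp point (between the pads) lies 2 mm behind it (bot.tip_extent is the distance from the TCP to the fingertips, in mm); z points along the fingers, y is the direction in which the jaws open and shut (so a half turn about z gives the same grasp; the last joint's range is limited). The gripper opens to 85 mm and grips with 20 to 120 N. Pads are 22 mm wide; open, the fingers measure 114 mm over their backs; the gripper's body (76 mm by 85 mm) begins 54 mm behind the grasp point. The pads swing forward as they close: fully open they stand 13 mm farther back than shut.
Start: joints at [59.782, 17.183, 87.147, -0, 75.671, -3.816], TCP at [244.562, 492.625, 210.181] pointing down, gripper open.
Joint ranges: [-173.82, 173.82], [-45.26, 126.66], [13.44, 144.39], [-59.66, 239.66], [0, 175.72], [-146.38, 146.38]. Speed limits (degrees/s): [127.2, 127.2, 147.25, 180, 180, 180].

## Interface

Orientations are given as a 3x3 rotation matrix whose columns are the frame's x, y, z axes.
In Python, from bench import bot, viewer gives the robot as it stands.
- The arm moves only by the tool jog_arm, never from a script. Its argument "steps" is a list of rows, each a list of 4 numbers: the shift along the tool's x, y, z in cm, then the turn about the tool's z in degrees. In form: [[x, y, z, yaw], ...]. A call has 1 to 5 rows; each row is the pose to reach, as a shift and turn from the pose commanded when the call began, along the tool's axes at that moment; what a row does not reach only later rows make up. A row lasts 1/12 s, in which the tool goes at most 41.7 mm and 7.16 degrees, less where a joint would pass 70% of its speed; a pose out of reach is approached as far as the arm can. A call with a gripper value outside its range is refused whole. "grip" is the opening, from 0 (shut) to 1 (fully open), set as the call begins (left out, the last holds). The fingers move at their own pace and stop on an object; the grip force is fixed at half the most. Time passes only in rows, so rows that repeat a pose let the fingers close. It gives the time, the measured TCP pose, the force and the opening at its end, in the units of the state.
- bot.read_state(): the state, without advancing time (a new reading comes with each control period).
- viewer.snapshot(name): name is "scene" or "top"; returns (picture, depth): 384x512x3 uint8, red, green, blue; 384x512 float32, mm along the optical axis (not along the pixel's ray), 0 where there is no reading.
- viewer.camera_model(name): a dict with "vertical_fov" (degrees; the focal length in pixels is half the picture's height over the tangent of half this angle, whatever the lens; pixels are square), "cx", "cy" (the principal point, pixels), "T" (4x4, takes a point from camera to world coordinates). Camera axes: x right, y down, z forward; pixel columns grow to the right and rows downward; lengths in mm; the calibration is good to about 2 mm. A picture is of the moment at which its call begins. camera_model takes no time and is no camera call.
- bot.job_done(): hands the job in, once; it reports no verdict.
The state is a dict: "clock": time; "qpos": joint angles; "qvel": joint speeds; "joint_torque": joint torques, N m; "tool_pos": TCP position; "tcp_rot": TCP orientation; "wrist_force": force on the tool from outside, world axes, zero at the start; "wrist_torque": the same for the moment, N m; "gripper_width": opening from 0.0 (shut) to 1.0 (fully open).
Only numpy, scipy, OpenCV 4.12 (cv2) and the standard library are available. Lean on these libraries where they do the work, as an engineer would, in place of code of your own. Each camera call takes 0.05 s, during which the arm holds its last target. There are 200 camera calls.

## Task

Get the acrylic vial rack ready for tonight's bath-salt course: lower the tall loose vial right down into the one-dot pocket, then the short loose vial right down into the two-dot pocket (the three-dot pocket is already filled), letting go of each and not dropping them. Then pick up the black claw hair clip by its two thumb levers, squeeze it wide open and bring it down over the middle of the top edge of the card at the rack's back, upright and in line with the card, with teeth reaching well past the edge on either side of it. Finish while still holding it there, wide open and clear of the card and the rack, so that I can tuck a slip behind the card before it closes; never let the clip bump or bite them, and leave everything else where it stands.

Things in the scene. Friction and masses are not known exactly. Their poses are not given: they have to be found in the camera images.
- rack: frosted acrylic vial rack stuck down on the counter, 104 mm deep (x), 166 mm wide (y). Its +x half has an upper plate, top 40 mm above the counter, with a row of three pockets along y; dark dots count them: one at -y, two in the middle, three at +y. A card stands along y at its -x side, 66 mm from the row. Origin under its centre, z up, +x (front) points away from the robot to 0.3 rad
- pocket1 (a point): centre of the one-dot pocket, on the 6 mm base plate where the vial's underside comes to rest. The pocket is a round hole 24 mm across through the 6 mm upper plate, its mouth 34 mm above this point, and through a 4 mm locating plate on the base; pockets are 52 mm apart centre to centre; axes as the rack's
- pocket2 (a point): the same point of the two-dot (middle) pocket
- card_top (a point): middle of the top edge of the stiff off-white card (fixed in the rack, 95 mm wide, 3 mm thick, top edge 110 mm above the counter); axes as the rack's: x across the card's thickness, y along its top edge, z up
- vial_tall: the tall loose vial: clear glass cylinder 20 mm across with a cork, 92 mm high overall (glass body to 78 mm, then a narrower neck, lip and 14 mm cork), about 40 g, standing upright; origin at the centre of its underside, z up its axis
- vial_short: the short loose vial: clear glass cylinder 20 mm across with a cork, 68 mm high overall (glass body to 54 mm, then a narrower neck, lip and 14 mm cork), about 30 g, standing upright; origin at the centre of its underside, z up its axis
- hair_clip: black plastic claw hair clip, about 38 g: two mirrored jaws on a pin with a spring, standing on its teeth, two thumb levers up. Closed: 70 mm long along x (the pin's line), 53 mm over the jaws across y, 70 mm high. Pinching the levers together along y spreads the jaws below. Origin below the pin's middle, level with the teeth's underside when closed; z up
- clip_pin (a point): middle of the hinge pin, 38 mm above the clip's origin; the spring around it is 8 mm thick
- jaw_a (a joint): opening of each jaw, rad: 0 closed, 0.45 fully open (on a stop); both jaws turn by the same angle. The spring needs about 4 N at the levers' lips to start and 8 N to hold fully open; a pinch of 20 to 30 N on the stop does no harm
- lever_a (a point): middle of the rounded lip (6 mm thick, 30 mm long along x) at the end of the +y lever, which rises and splays outward from the pin. Closed, the lips are 66 mm above the clip's origin and 55 mm apart over their outsides; fully open, 74 mm above it and 25 mm apart
- lever_b (a point): the same on the -y lever
- jaw_a_tip (a point): tip of the +y jaw's middle tooth (4 mm thick), 36 mm below the pin when closed, where the two tips overlap by 6 mm. Fully open, the tips are 26 mm apart across y and 34 mm below the pin, and the jaws measure about 70 mm overall across y
- jaw_b_tip (a point): the tip of the -y jaw, likewise
- vial_third: a middle-sized vial, already in the three-dot pocket; leave alone: clear glass cylinder 20 mm across with a cork, 80 mm high overall (glass body to 66 mm, then a narrower neck, lip and 14 mm cork), about 35 g, standing upright; origin at the centre of its underside, z up its axis
- tumbler: stainless steel tumbler, 68 mm across, 88 mm high; leave alone; origin under its centre
- cream_jar: white ceramic cream jar with steel lid, 44 mm across, 36 mm high; leave alone; origin under its centre
- lotion: amber glass lotion bottle, 52 mm across, 140 mm high; leave alone; origin under its centre
- face_brush: hard grey silicone face brush lying flat, 125 mm long, 52 mm head, 18 mm high; leave alone; origin under its middle, x towards the head
- nail_brush: wooden nail brush lying bristles down, 85 by 34 by 26 mm, long along x; leave alone; origin under its centre
- soap: bar of soap, 50 by 75 by 24 mm, on a ceramic dish; leave alone; origin under its centre
Not all that is in view belongs to the job. Leave any blue or turquoise look-alike of the hair_clip alone. What is shaped like the vial_tall but blue is not meant.

How it is judged:
By the outcome, as a careful person would: the job done as asked, in the order asked, and still so for the second after the job is handed in, while the arm keeps its last pose, push and grip.
It also fails if it takes over 66 s, if anything falls off the work surface, if the arm or the gripper's body presses on something with over 40 N, if the wrist force passes 120 N, or if a joint passes its speed limit or range.

## Working session

There is one attempt and no reset: what is moved stays moved. The work goes in short steps, Python scripts to look and compute and a tool call to move; the robot and the scene stay as the last step left them, time stands still between calls to the robot, and variables do not carry over. Pictures are saved under pics/ and viewed, about 8 in all and at most 12, crops included, and the job is handed in when it is done.

Besides the shell and the picture viewer there is one more tool, called after "Emit:" as name([rows], argument=value, ...), one row to a line, values as JSON. jog_arm: Moves the arm, as the interface text tells. Its arguments: {"type":"object","properties":{"steps":{"type":"array"},"grip":{"type":"number"}},"required":["steps"]}

```bash
ls; mkdir -p pics
cat > h.py <<'E'
import numpy as np, cv2
from bench import bot, viewer
def cam(n):
    m=viewer.camera_model(n); return 192/np.tan(np.radians(m['vertical_fov'])/2), m['cx'],m['cy'],np.array(m['T'])
def px2w(n,u,v,d):
    f,cx,cy,T=cam(n); return (T@np.array([(u-cx)*d/f,(v-cy)*d/f,d,1]))[:3]
def px_at_z(n,u,v,z):
    f,cx,cy,T=cam(n); r=T[:3,:3]@np.array([(u-cx)/f,(v-cy)/f,1]); return T[:3,3]+r*(z-T[2,3])/r[2]
def w2px(n,p):
    f,cx,cy,T=cam(n); q=np.linalg.inv(T)@np.append(p,1); return q[0]/q[2]*f+cx,q[1]/q[2]*f+cy
def cloud(n,d):
    f,cx,cy,T=cam(n); v,u=np.mgrid[:384,:512]; P=np.stack([(u-cx)*d/f,(v-cy)*d/f,d],-1)@T[:3,:3].T+T[:3,3]; P[d==0]=np.nan; return P
def snap(n,name):
    im,d=viewer.snapshot(n); np.savez('pics/'+name,im=im,d=d); cv2.imwrite('pics/'+name+'.png',im[:,:,::-1]); return im,d
E
python3 - <<'E'
from h import *
for n in('scene','top'): snap(n,n+'0'); print(viewer.camera_model(n))
a=cv2.imread('pics/scene0.png');b=cv2.imread('pics/top0.png')
cv2.imwrite('pics/s0.png',cv2.resize(a,(800,600),interpolation=3));cv2.imwrite('pics/t0.png',cv2.resize(b,(800,600),interpolation=3))
s=bot.read_state();print(s['clock'],s['tcp_rot'],s['tool_pos'],s['gripper_width'])
E
```

```text
pics
{'vertical_fov': 47.355840071474105, 'cx': 255.48013044174562, 'cy': 190.44969833513017, 'T': array([[ 5.65740917e-01,  4.56413141e-01, -6.86749051e-01,
         1.27204008e+03],
       [ 8.24549009e-01, -3.20697260e-01,  4.66124661e-01,
        -5.34426992e+02],
       [-7.49311807e-03, -8.29964043e-01, -5.57766565e-01,
         6.22249594e+02],
       [ 0.00000000e+00,  0.00000000e+00,  0.00000000e+00,
         1.00000000e+00]])}
{'vertical_fov': 55.35464476537182, 'cx': 255.12602046381332, 'cy': 189.5335708519251, 'T': array([[-2.46897733e-02, -9.96752673e-01,  7.66454393e-02,
         5.10481717e+02],
       [-9.99617401e-01,  2.55714360e-02,  1.05429654e-02,
        -1.05776960e+02],
       [-1.24686629e-02, -7.63558113e-02, -9.97002669e-01,
         9.99907291e+02],
       [ 0.00000000e+00,  0.00000000e+00,  0.00000000e+00,
         1.00000000e+00]])}
0.1 [[-8.95687365e-01  4.44684011e-01 -5.24414798e-04]
 [ 4.44684315e-01  8.95686916e-01 -8.99534409e-04]
 [ 6.97029034e-05 -1.03890064e-03 -9.99999458e-01]] [244.4438505  492.42985981 209.6755482 ] 1.0029112743491713
```

View pics/s0.png

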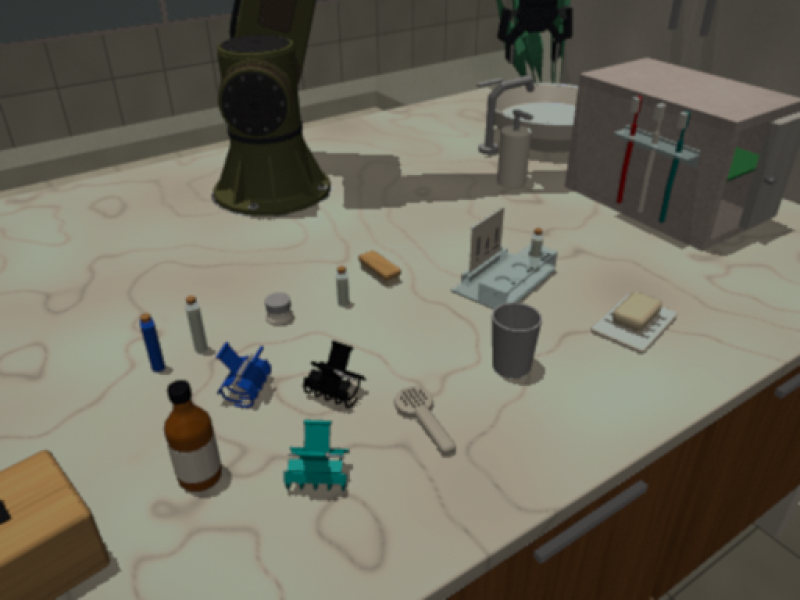

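View pics/t0.png

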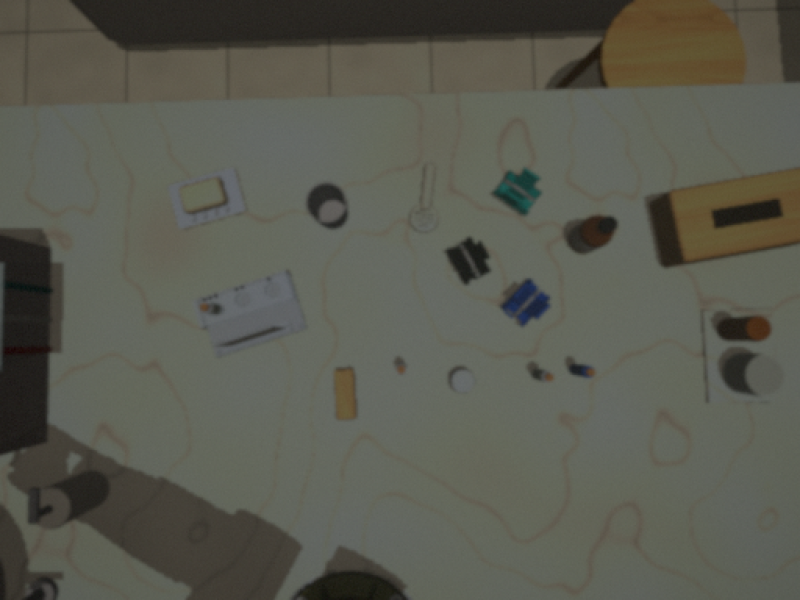

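The scene shows three upright slim vials: (195,325) clear and tall, (152,343) tall but blue, (343,286) clear and short. There are also three claw clips: black (335,375), blue (243,375) and turquoise (317,458). The ones meant are the clear tall vial, the clear short vial and the black clip, which sit at (541,374), (400,365) and (468,260) in the top view. I'll confirm with enlarged crops and measure.

Run:
```python
from h import *
t=np.load('pics/top0.npz');s=np.load('pics/scene0.npz')
def crop(im,u0,v0,w,h,k):
    c=cv2.resize(im[v0:v0+h,u0:u0+w,::-1],None,fx=k,fy=k,interpolation=cv2.INTER_CUBIC); return np.clip(c*1.5,0,255).astype('uint8')
out=np.zeros((600,800,3),'uint8')
def put(c,x,y): out[y:y+c.shape[0],x:x+c.shape[1]]=c
put(crop(t['im'],120,165,80,70,5),0,0)      # rack top
put(crop(t['im'],280,145,50,44,8),400,0)    # clip top
put(crop(s['im'],185,205,60,62,4),0,352)    # clip scene
put(crop(t['im'],330,220,60,30,4),242,352)
put(crop(s['im'],80,180,60,60,4),242,352) if 0 else None
put(crop(s['im'],285,130,80,70,4),482,352+0) if 0 else put(crop(s['im'],285,130,75,62,4),485,352)
cv2.imwrite('pics/c0.png',out)
P=cloud('top',t['d']);Q=cloud('scene',s['d'])
im=t['im']
def stat(name,C,u0,v0,w,h,zmin,zmax):
    c=C[v0:v0+h,u0:u0+w].reshape(-1,3); m=(c[:,2]>zmin)&(c[:,2]<zmax); c=c[m]
    if len(c): print(name,len(c),c.min(0).round(),c.max(0).round(),np.median(c,0).round(1))
stat('tall top',P,335,228,20,20,15,200);stat('tall top hi',P,335,228,20,20,75,200)
stat('short top',P,246,222,20,22,15,200);stat('short hi',P,246,222,20,22,52,200)
stat('blue top',P,358,226,26,20,70,200)
stat('tall sc',Q,115,185,20,44,15,200);stat('tall sc hi',Q,115,185,20,44,78,200)
stat('short sc',Q,210,168,18,30,15,200);stat('short hi',Q,210,168,18,30,54,200)
stat('clip',P,284,148,32,36,10,200);stat('clip lev',P,284,148,32,36,55,200)
stat('card',P,130,170,70,60,95,200);stat('plate',P,120,165,80,70,36,44);stat('third',P,120,165,80,70,60,100)
stat('card sc',Q,290,130,40,50,60,130)
```

```text
tall top 94 [ 439. -336.   18.] [ 457. -319.   94.] [ 449.4 -324.2   77.6]
tall top hi 52 [ 440. -336.   75.] [ 457. -320.   94.] [ 448.5 -328.    89.7]
short top 50 [ 456. -105.   34.] [474. -87.  71.] [465.2 -97.6  62. ]
short hi 48 [ 456. -105.   52.] [474. -87.  71.] [464.3 -97.6  63. ]
blue top 59 [ 445. -401.   71.] [ 463. -386.   95.] [ 453.6 -392.2   85. ]
tall sc 277 [ 442. -340.   15.] [ 463. -320.   93.] [ 455.7 -331.8   55.6]
tall sc hi 54 [ 442. -339.   79.] [ 458. -321.   93.] [ 453.  -330.7   86. ]
short sc 152 [ 458. -107.   15.] [477. -88.  68.] [ 471.4 -100.6   43.3]
short hi 41 [ 459. -106.   54.] [476. -91.  68.] [469.6 -99.   61.5]
clip 489 [ 603. -251.   18.] [ 687. -178.   73.] [ 643.7 -216.4   39.9]
clip lev 125 [ 619. -246.   55.] [ 670. -187.   73.] [ 645.5 -229.1   64.6]
card 69 [509. 103.  95.] [537. 193. 113.] [523.1 146.2 108.9]
plate 987 [511.  82.  36.] [633. 254.  44.] [586.7 163.3  39.8]
third 122 [509. 103.  61.] [581. 223.  99.] [537.5 192.7  80.2]
card sc 344 [512. 100.  60.] [542. 194. 111.] [527.6 144.8  85.8]
```

View pics/c0.png

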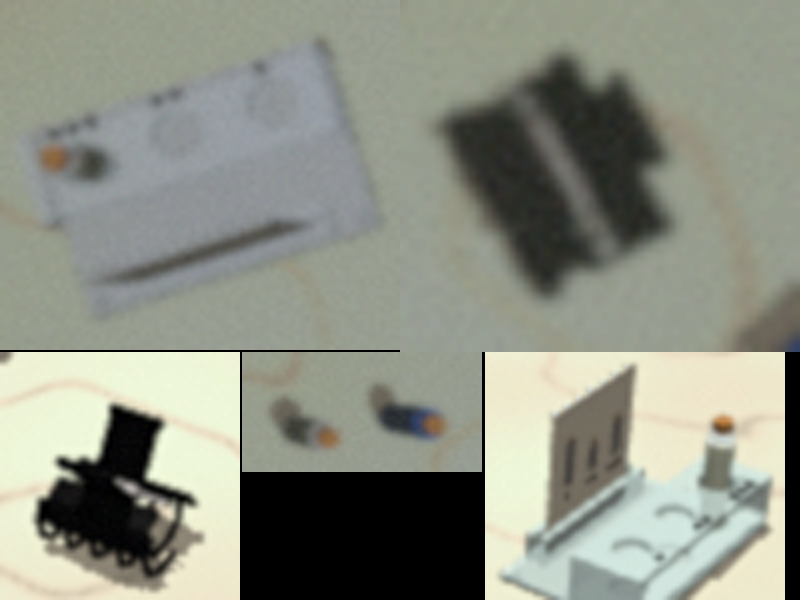

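The crop confirms the targets: a clear tall vial beside the blue one, and the black clip with its pin running diagonally. On the rack, one dot is at the right (−y), pocket 2 is in the middle and the third vial is at the left. Next come the precise fits.

```bash
cat > fit.py <<'E'
from h import *
from scipy.optimize import least_squares
def cyl(C,box,z0,z1,r=10,g=None):
    u0,v0,w,h=box; c=C[v0:v0+h,u0:u0+w].reshape(-1,3); c=c[(c[:,2]>z0)&(c[:,2]<z1)]
    if g is not None: c=c[np.hypot(*(c[:,:2]-g).T)<18]
    g=c[:,:2].mean(0)
    f=lambda p:np.hypot(*(c[:,:2]-p).T)-r
    s=least_squares(f,g,loss='soft_l1'); return s.x.round(1),len(c),np.abs(f(s.x)).mean().round(2)
E
python3 - <<'E'
from fit import *
t=np.load('pics/top0.npz');s=np.load('pics/scene0.npz')
P=cloud('top',t['d']);Q=cloud('scene',s['d'])
print('tall sc',cyl(Q,(115,185,20,44),15,72)); print('short sc',cyl(Q,(210,168,18,30),12,50)); print('third',cyl(Q,(335,140,20,40),45,62))
# cork top centroid in top view
for n,b,z in(('tall',(335,228,20,20),86),('short',(246,222,20,22),62),('third',(125,185,20,25),74)):
    u0,v0,w,h=b;c=P[v0:v0+h,u0:u0+w].reshape(-1,3);c=c[(c[:,2]>z)&(c[:,2]<z+20)];print(n,'cork',c.mean(0).round(1),len(c))
    g=t['im'][v0:v0+h,u0:u0+w].astype(int); m=(g[...,0]-g[...,2]>35); v,u=np.nonzero(m); print('  orange',len(u),u.mean()+u0,v.mean()+v0, px_at_z('top',u.mean()+u0,v.mean()+v0,z+6).round(1))
# card
c=Q[125:190,285:330].reshape(-1,3);c=c[(c[:,2]>60)&(c[:,2]<108)&(c[:,0]<560)]
vx=cv2.fitLine(c[:,:2].astype('f4'),cv2.DIST_HUBER,0,.01,.01).ravel();print('card sc line',vx.round(3),np.degrees(np.arctan2(vx[1],vx[0])), 'ends',c[c[:,1].argmin()].round(),c[c[:,1].argmax()].round())
c=P[168:232,120:200].reshape(-1,3);k=c[(c[:,2]>103)&(c[:,2]<115)]
vx=cv2.fitLine(k[:,:2].astype('f4'),cv2.DIST_HUBER,0,.01,.01).ravel();print('card top line',vx.round(3),np.degrees(np.arctan2(vx[1],vx[0])),len(k),k.min(0),k.max(0))
pl=c[(c[:,2]>37)&(c[:,2]<43)];print('plate rect',cv2.minAreaRect(pl[:,:2].astype('f4')),len(pl))
C=Q[125:205,280:365].reshape(-1,3);pl=C[(C[:,2]>38.)&(C[:,2]<42)];print('plate rect sc',cv2.minAreaRect(pl[:,:2].astype('f4')),np.median(pl[:,2]))
# clip: lever lips
c=P[145:186,282:318].reshape(-1,3);r=t['im'][145:186,282:318].reshape(-1,3).sum(1)
k=c[(c[:,2]>12)];print('clip rect',cv2.minAreaRect(k[:,:2].astype('f4')))
for z in(55,62):
    k=c[(c[:,2]>z)];print('lips',z,cv2.minAreaRect(k[:,:2].astype('f4')),len(k))
E
```

```text
tall sc (array([ 448.2, -329.5]), 195, np.float64(0.92))
short sc (array([464.9, -96.7]), 105, np.float64(1.11))
third (array([573.8, 217.4]), 44, np.float64(1.14))
tall cork [ 448.  -329.4   91.7] 28
  orange 10 351.2 241.0 [ 447.6 -328.7   92. ]
short cork [464.  -97.2  67.4] 25
  orange 8 256.125 236.125 [463.9 -95.5  68. ]
third cork [572.2 215.4  82.6] 42
  orange 9 130.0 196.0 [572.9 220.6  80. ]
card sc line [ 2.84000e-01 -9.59000e-01  5.27151e+02  1.46586e+02] -73.49595 ends [541. 100.  91.] [512. 194. 108.]
card top line [ 2.89000e-01 -9.57000e-01  5.22568e+02  1.50236e+02] -73.18199 59 [509.4674935  103.32667071 103.01418713] [536.71056532 193.47064159 112.80419768]
plate rect ((566.7047119140625, 161.40843200683594), (92.55364990234375, 165.79107666015625), 16.745323181152344) 914
plate rect sc ((569.31201171875, 159.9835205078125), (93.82377624511719, 168.21763610839844), 16.385719299316406) 38.90370636834922
clip rect ((644.57666015625, -216.00601196289062), (69.32877349853516, 54.4333610534668), 28.178302764892578)
lips 55 ((644.567138671875, -216.164306640625), (32.27538299560547, 54.73078536987305), 26.654756546020508) 125
lips 62 ((644.567138671875, -216.164306640625), (32.27538299560547, 54.73078536987305), 26.654756546020508) 76
```

```bash
cat > plan.py <<'E'
from h import *
import sys
# usage: plan.py x y z yaw(of tool y) : shift from the measured pose
def plan(x,y,z,yaw):
    s=bot.read_state();R=np.array(s['tcp_rot']);p=np.array(s['tool_pos'])
    cur=np.degrees(np.arctan2(R[1,1],R[0,1])); d=R.T@(np.array([x,y,z])-p)/10; tr=(cur-yaw+180)%360-180
    print('pos',p.round(1),'yaw',cur.round(1),'F',np.array(s['wrist_force']).round(1),'grip',round(s['gripper_width'],3),'t',round(s['clock'],2),'z',R[:,2].round(3)); print('shift',d.round(2),'turn',round(tr,1),'rows',round(max(np.linalg.norm(d)/4.17,abs(tr)/7.16),1))
if __name__=='__main__': plan(*map(float,sys.argv[1:5]))
E
python3 - <<'E'
from h import *
from plan import plan
print('tip',bot.tip_extent)
t=np.load('pics/top0.npz')
for n,u,v in(('p2',155,191.4),('p1',174,185.6)): print(n,px_at_z('top',u,v,40).round(1))
# dots/holes in scene: rough prediction of pockets
for n,p in(('p2',(587.2,167,40)),('p1',(602.2,117.2,40)),('card',(523.5,148,110))): print(n,np.round(w2px('scene',p),1),np.round(w2px('top',p),1))
plan(448.2,-329.5,190,16.7)
E
```

```text
tip 17.0
p2 [586.1 168.6  40. ]
p1 [600.2 118.2  40. ]
p2 [331.7 169.3] [155.6 191. ]
p1 [320.9 177.8] [174.4 184.8]
card [311.5 137.4] [155.3 214.8]
pos [244.4 492.4 209.7] yaw 63.6 F [-1.2 -0.1 -0. ] grip 1.003 t 0.1 z [-0.001 -0.001 -1.   ]
shift [-54.8  -64.56   2.03] turn 46.9 rows 20.3
```

Emit:
jog_arm([
  [-2.6,-3.06,0,0],
  [-5.2,-6.12,0,0],
  [-7.8,-9.18,0,0],
  [-10.4,-12.24,0,0],
  [-13,-15.3,0,0],
])

```text
clock: 0.52
tool_pos: [292.7, 295.9, 209.9]
tcp_rot: [[-0.896, 0.444, -0.0], [0.444, 0.896, -0.0], [0.0, -0.0, -1.0]]
wrist_force: [0.2, -1.1, 0.5]
gripper_width: 0.994
```

Emit:
jog_arm([
  [-2.6,-3.06,0,0],
  [-5.2,-6.12,0,0],
  [-7.8,-9.18,0,0],
  [-10.4,-12.24,0,0],
  [-13,-15.3,0,0],
])

```text
clock: 0.93
tool_pos: [341.1, 101.1, 210.2]
tcp_rot: [[-0.896, 0.444, 0.0], [0.444, 0.896, 0.0], [-0.0, 0.0, -1.0]]
wrist_force: [0.6, -0.1, 0.3]
gripper_width: 1.002
```

Emit:
jog_arm([
  [-2.6,-3.06,0,0],
  [-5.2,-6.12,0,0],
  [-7.8,-9.18,0,0],
  [-10.4,-12.24,0,0],
  [-13,-15.3,0,0],
])

```text
clock: 1.35
tool_pos: [389.6, -94.1, 210.2]
tcp_rot: [[-0.896, 0.445, 0.0], [0.445, 0.896, -0.0], [-0.0, 0.0, -1.0]]
wrist_force: [0.8, 0.4, 0.2]
gripper_width: 0.999
```

Emit:
jog_arm([
  [-2.6,-3.06,0,0],
  [-5.2,-6.12,0,0],
  [-7.8,-9.18,0,0],
  [-10.4,-12.24,0,0],
  [-13,-15.3,0,0],
])

```text
clock: 1.77
tool_pos: [438.1, -288.9, 209.8]
tcp_rot: [[-0.896, 0.445, -0.0], [0.445, 0.896, 0.0], [0.0, 0.0, -1.0]]
wrist_force: [0.7, 0.7, 0.5]
gripper_width: 1.0
```

Emit:
jog_arm([
  [0,0,0,7],
  [0,0,0,14],
  [0,0,0,21],
  [0,0,0,28],
  [0,0,0,35],
])

```text
clock: 2.18
tool_pos: [438.0, -286.8, 209.8]
tcp_rot: [[-0.473, 0.881, -0.001], [0.881, 0.473, 0.0], [0.001, -0.0, -1.0]]
wrist_force: [0.8, 0.1, -0.1]
gripper_width: 0.999
```

Emit:
jog_arm([
  [0,0,0,6],
  [0,0,0,11.9],
  [0,0,0,11.9],
  [0,0,0,11.9],
])

```text
clock: 2.52
tool_pos: [438.1, -286.7, 210.0]
tcp_rot: [[-0.29, 0.957, -0.0], [0.957, 0.29, 0.0], [0.0, -0.0, -1.0]]
wrist_force: [-0.4, -0.3, 0.6]
gripper_width: 1.001
```

```bash
python3 plan.py 448.2 -329.5 64 16.7
```

```text
pos [ 438.1 -286.7  210. ] yaw 16.9 F [-0.4 -0.3  0.6] grip 1.001 t 2.52 z [-0.  0. -1.]
shift [-4.39 -0.27 14.59] turn 0.2 rows 3.7
```

Emit:
jog_arm([
  [-2.2,-0.1,0,0],
  [-4.4,-0.3,0,0.2],
  [-4.4,-0.3,3.5,0.2],
  [-4.4,-0.3,7,0.2],
  [-4.4,-0.3,10,0.2],
])

```text
clock: 2.93
tool_pos: [447.5, -329.7, 108.1]
tcp_rot: [[-0.287, 0.958, -0.001], [0.958, 0.287, 0.0], [0.001, -0.0, -1.0]]
wrist_force: [0.7, -0.2, -1.1]
gripper_width: 1.0
```

Emit:
jog_arm([
  [0,0,2.5,0],
  [0,0,4.6,0],
  [0,0,4.6,0],
])

```text
clock: 3.18
tool_pos: [446.2, -328.4, 60.0]
tcp_rot: [[-0.287, 0.958, -0.005], [0.958, 0.287, 0.004], [0.006, -0.004, -1.0]]
wrist_force: [-0.9, 0.7, -1.1]
gripper_width: 1.002
```

Emit:
jog_arm([
  [0,0,0,0],
  [0,0,0,0],
  [0,0,0,0],
  [0,0,0,0],
  [0,0,0,0],
], grip=0.0)

```text
clock: 3.6
tool_pos: [448.3, -330.1, 65.2]
tcp_rot: [[-0.284, 0.959, 0.001], [0.959, 0.284, -0.001], [-0.001, 0.001, -1.0]]
wrist_force: [1.0, 0.1, 0.2]
gripper_width: 0.301
```

Emit:
jog_arm([
  [0,0,0,0],
  [0,0,0,0],
  [0,0,0,0],
  [0,0,0,0],
])

```text
clock: 3.93
tool_pos: [448.3, -330.1, 65.0]
tcp_rot: [[-0.284, 0.959, 0.001], [0.959, 0.284, -0.001], [-0.001, 0.001, -1.0]]
wrist_force: [-0.8, -0.7, 5.8]
gripper_width: 0.113
```

Run:
```python
from fit import *
from plan import plan
plan(448.2,-329.5,64,16.7)
im,d=snap('scene','s1');Q=cloud('scene',d)
cv2.imwrite('pics/s1c.png',cv2.resize(im[120:250,70:210,::-1],None,fx=4,fy=4,interpolation=2))
print(cyl(Q,(105,185,35,50),12,40,g=np.array([448,-330])))
```

```text
pos [ 448.3 -330.1   65. ] yaw 16.5 F [-0.8 -0.7  5.8] grip 0.113 t 3.93 z [ 0.001 -0.001 -1.   ]
shift [0.06 0.01 0.1 ] turn -0.2 rows 0.0
(array([ 448. , -329.3]), 88, np.float64(0.9))
```

View pics/s1c.png

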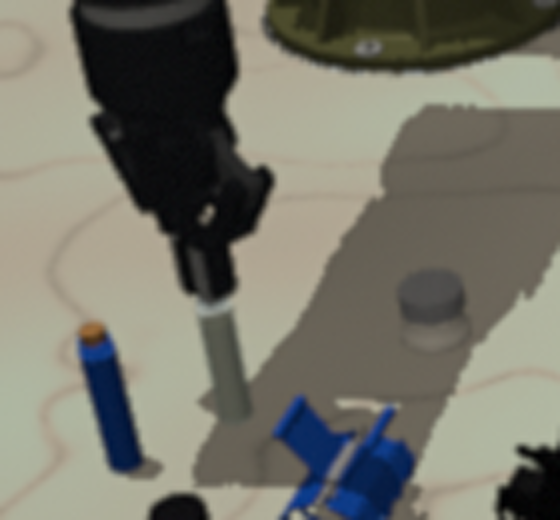

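Run:
```python
from h import *
for z in (0,48,60,78,92): u,v=w2px('scene',(448.2,-329.6,z)); print(z,round((u-70)*4),round((v-120)*4))
```

```text
0 234 412
48 219 344
60 216 327
78 210 300
92 205 279
```

Run:
```python
from h import *
a=np.load('pics/s1.npz');Q=cloud('scene',a['d'])
for v in range(170,226,3):
    u=round(70+(234-(412-(v-120)*4)*29/133)/4); 
    print(v,u,[tuple(Q[v,k].round().astype(int)) for k in (u-4,u-2,u,u+2,u+4)],a['im'][v,u].tolist())
s=bot.read_state();print(s['gripper_width'],s['wrist_force'],s['qpos'])
```

```text
170 117 [(np.int64(467), np.int64(-342), np.int64(156)), (np.int64(472), np.int64(-340), np.int64(158)), (np.int64(469), np.int64(-335), np.int64(154)), (np.int64(471), np.int64(-331), np.int64(154)), (np.int64(468), np.int64(-327), np.int64(151))] [13, 14, 15]
173 118 [(np.int64(442), np.int64(-336), np.int64(134)), (np.int64(472), np.int64(-339), np.int64(150)), (np.int64(471), np.int64(-335), np.int64(148)), (np.int64(441), np.int64(-323), np.int64(129)), (np.int64(226), np.int64(-263), np.int64(0))] [9, 10, 12]
176 118 [(np.int64(444), np.int64(-338), np.int64(128)), (np.int64(462), np.int64(-338), np.int64(138)), (np.int64(473), np.int64(-337), np.int64(143)), (np.int64(468), np.int64(-331), np.int64(138)), (np.int64(485), np.int64(-332), np.int64(147))] [12, 13, 14]
179 119 [(np.int64(445), np.int64(-337), np.int64(121)), (np.int64(465), np.int64(-338), np.int64(131)), (np.int64(469), np.int64(-335), np.int64(133)), (np.int64(479), np.int64(-333), np.int64(137)), (np.int64(486), np.int64(-331), np.int64(140))] [12, 13, 14]
182 120 [(np.int64(449), np.int64(-337), np.int64(115))
[... 3270 characters left out ...]
-324), np.int64(17))] [84, 85, 74]
221 128 [(np.int64(450), np.int64(-339), np.int64(11)), (np.int64(456), np.int64(-336), np.int64(13)), (np.int64(458), np.int64(-332), np.int64(13)), (np.int64(458), np.int64(-328), np.int64(11)), (np.int64(455), np.int64(-322), np.int64(7))] [83, 86, 75]
224 129 [(np.int64(453), np.int64(-339), np.int64(4)), (np.int64(458), np.int64(-336), np.int64(6)), (np.int64(460), np.int64(-332), np.int64(6)), (np.int64(457), np.int64(-327), np.int64(1)), (np.int64(456), np.int64(-322), np.int64(-2))] [83, 85, 75]
0.11386381784236702 [-1.68388738  0.08009847  6.31355875] [-4.01355860e+01  2.72308789e+01  9.40847191e+01 -3.92855338e-03
  5.86043455e+01 -5.66355130e+01]
```

The fingertips are at z≈82, on the cork, although the reported TCP z is 65. The stated 17 mm tip extent would put them at 48. I'll open, back off and measure the real tip offset in free air.

Emit:
jog_arm([
  [0,0,0,0],
  [0,0,0,0],
  [0,0,0,0],
  [0,0,0,0],
  [0,0,0,0],
], grip=0.5)

```text
clock: 4.4
tool_pos: [447.9, -329.7, 64.1]
tcp_rot: [[-0.284, 0.959, -0.0], [0.959, 0.284, 0.0], [0.0, -0.0, -1.0]]
wrist_force: [0.3, -0.7, 0.1]
gripper_width: 0.501
```

Emit:
jog_arm([
  [0,0,-2,0],
  [0,0,-4,0],
  [0,0,-6,0],
  [0,0,-6,0],
  [0,0,-6,0],
])

```text
clock: 4.82
tool_pos: [448.3, -330.0, 125.0]
tcp_rot: [[-0.284, 0.959, 0.001], [0.959, 0.284, -0.001], [-0.002, 0.001, -1.0]]
wrist_force: [-0.2, 0.6, -0.1]
gripper_width: 0.499
```

Emit:
jog_arm([
  [0,0,0,0],
  [0,0,0,0],
  [0,0,0,0],
  [0,0,0,0],
  [0,0,0,0],
], grip=0.24)

```text
clock: 5.23
tool_pos: [447.9, -329.7, 123.8]
tcp_rot: [[-0.284, 0.959, -0.001], [0.959, 0.284, 0.0], [0.001, -0.0, -1.0]]
wrist_force: [0.4, -0.7, 0.8]
gripper_width: 0.244
```

Run:
```python
from fit import *
from plan import plan
plan(448.2,-329.5,125,16.7)
im,d=snap('scene','s2');Q=cloud('scene',d)
k=Q[100:240,80:200].reshape(-1,3); p=bot.read_state()['tool_pos']
k=k[np.hypot(k[:,0]-p[0],k[:,1]-p[1])<45]
h=np.histogram(k[:,2],bins=np.arange(0,260,8));print(list(zip(h[1].astype(int),h[0])))
im2,d2=snap('top','t2')
a=cv2.resize(im[110:230,70:190,::-1],None,fx=4,fy=4,interpolation=2);b=cv2.resize(im2[190:270,310:390,::-1],None,fx=4,fy=4,interpolation=2)
o=np.zeros((480,800,3),'uint8');o[:,:480]=a;o[:320,480:]=b;cv2.imwrite('pics/s2c.png',np.clip(o*1.5,0,255).astype('uint8'))
for z in (0,92,108,125,142): u,v=w2px('scene',(p[0],p[1],z)); print(z,round((u-70)*4),round((v-110)*4))
```

```text
pos [ 447.9 -329.7  123.8] yaw 16.5 F [ 0.4 -0.7  0.8] grip 0.244 t 5.23 z [-0.001  0.    -1.   ]
shift [ 0.01  0.04 -0.12] turn -0.2 rows 0.0
[(np.int64(0), np.int64(57)), (np.int64(8), np.int64(26)), (np.int64(16), np.int64(27)), (np.int64(24), np.int64(28)), (np.int64(32), np.int64(27)), (np.int64(40), np.int64(28)), (np.int64(48), np.int64(25)), (np.int64(56), np.int64(27)), (np.int64(64), np.int64(29)), (np.int64(72), np.int64(30)), (np.int64(80), np.int64(30)), (np.int64(88), np.int64(23)), (np.int64(96), np.int64(0)), (np.int64(104), np.int64(0)), (np.int64(112), np.int64(0)), (np.int64(120), np.int64(0)), (np.int64(128), np.int64(0)), (np.int64(136), np.int64(2)), (np.int64(144), np.int64(46)), (np.int64(152), np.int64(59)), (np.int64(160), np.int64(57)), (np.int64(168), np.int64(64)), (np.int64(176), np.int64(52)), (np.int64(184), np.int64(62)), (np.int64(192), np.int64(101)), (np.int64(200), np.int64(56)), (np.int64(208), np.int64(97)), (np.int64(216), np.int64(72)), (np.int64(224), np.int64(74)), (np.int64(232), np.int64(72)), (np.int64(240), np.int64(99)), (np.int64(248), np.int64(131))]
0 233 451
92 205 319
108 200 294
125 194 268
142 188 240
```

View pics/s2c.png

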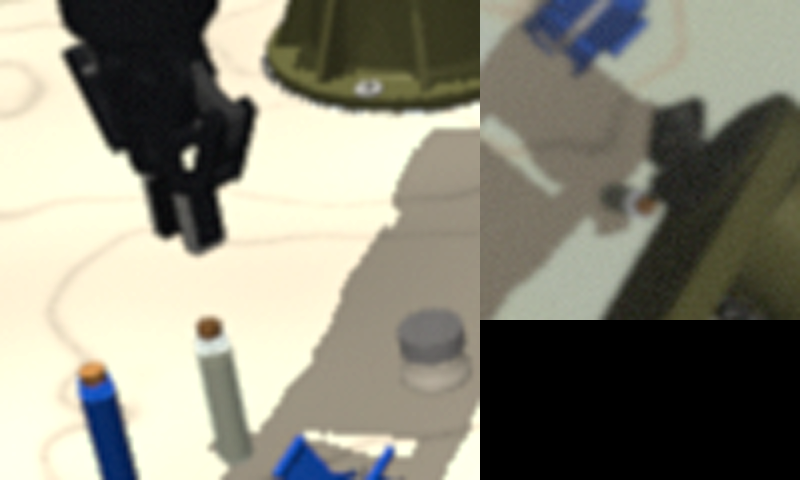

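The picture shows the open tips at crop (190,245), i.e. z≈142 while the reported TCP z is 124. So the tips are really 18 mm *above* the reported TCP; xy agrees. I'll work with tip z = reported z + 18 and grip lower.

Emit:
jog_arm([
  [0,0,0,0],
  [0,0,0,0],
  [0,0,0,0],
  [0,0,0,0],
], grip=0.6)

```text
clock: 5.67
tool_pos: [448.0, -329.8, 124.2]
tcp_rot: [[-0.284, 0.959, -0.0], [0.959, 0.284, 0.0], [0.0, -0.0, -1.0]]
wrist_force: [-0.2, 0.2, 0.4]
gripper_width: 0.6
```

Emit:
jog_arm([
  [0,0,2,0],
  [0,0,4,0],
  [0,0,6,0],
  [0,0,8,0],
  [0,0,9.2,0],
])

```text
clock: 6.08
tool_pos: [447.4, -329.3, 30.2]
tcp_rot: [[-0.284, 0.959, -0.002], [0.959, 0.284, 0.001], [0.002, -0.001, -1.0]]
wrist_force: [-0.2, -0.9, -0.6]
gripper_width: 0.598
```

Emit:
jog_arm([
  [0,0,0,0],
  [0,0,0,0],
  [0,0,0,0],
  [0,0,0,0],
  [0,0,0,0],
], grip=0.0)

```text
clock: 6.5
tool_pos: [448.4, -330.1, 33.2]
tcp_rot: [[-0.284, 0.959, 0.001], [0.959, 0.284, -0.001], [-0.001, 0.001, -1.0]]
wrist_force: [0.7, -0.6, 2.4]
gripper_width: 0.213
```

Emit:
jog_arm([
  [0,0,0,0],
  [0,0,0,0],
  [0,0,0,0],
  [0,0,0,0],
])

```text
clock: 6.83
tool_pos: [448.4, -330.2, 33.2]
tcp_rot: [[-0.284, 0.959, 0.001], [0.959, 0.284, -0.001], [-0.002, 0.001, -1.0]]
wrist_force: [-1.2, 0.1, 6.3]
gripper_width: 0.211
```

Emit:
jog_arm([
  [0,0,-3,0],
  [0,0,-6,0],
  [0,0,-9,0],
  [0,0,-12,0],
  [0,0,-15,0],
])

```text
clock: 7.25
tool_pos: [447.7, -329.6, 183.9]
tcp_rot: [[-0.284, 0.959, 0.0], [0.959, 0.284, -0.0], [-0.0, 0.0, -1.0]]
wrist_force: [0.4, -0.5, 0.5]
gripper_width: 0.21
```

```bash
python3 plan.py 600 118 185 16.7
```

```text
pos [ 447.7 -329.6  183.9] yaw 16.5 F [ 0.4 -0.5  0.5] grip 0.21 t 7.25 z [ 0. -0. -1.]
shift [38.59 27.31 -0.12] turn -0.2 rows 11.3
```

Emit:
jog_arm([
  [3.2,2.2,0,0],
  [6.4,4.5,0,0],
  [9.6,6.8,0,0],
  [12.8,9.1,0,0],
  [16,11.3,0,0],
])

```text
clock: 7.67
tool_pos: [511.1, -142.5, 182.5]
tcp_rot: [[-0.284, 0.959, 0.0], [0.959, 0.284, -0.0], [-0.0, 0.0, -1.0]]
wrist_force: [0.9, -0.1, -0.0]
gripper_width: 0.21
```

Emit:
jog_arm([
  [3.2,2.2,0,0],
  [6.4,4.5,0,0],
  [9.6,6.8,0,0],
  [12.8,9.1,0,0],
  [16,11.3,0,0],
])

```text
clock: 8.08
tool_pos: [574.0, 43.3, 182.4]
tcp_rot: [[-0.284, 0.959, 0.0], [0.959, 0.284, -0.0], [-0.0, 0.0, -1.0]]
wrist_force: [1.0, -0.1, 0.0]
gripper_width: 0.214
```

Emit:
jog_arm([
  [3.2,2.3,0,0],
  [6.6,4.7,0,0],
  [6.6,4.7,2,0],
  [6.6,4.7,4,0],
  [6.6,4.7,4,0],
])

```text
clock: 8.5
tool_pos: [598.4, 118.4, 138.2]
tcp_rot: [[-0.285, 0.958, -0.006], [0.958, 0.285, -0.001], [0.001, -0.006, -1.0]]
wrist_force: [-0.5, -0.7, -1.1]
gripper_width: 0.207
```

Run:
```python
from fit import *
from plan import plan
plan(600,118,185,16.7)
im,d=snap('scene','s3');Q=cloud('scene',d); im2,d2=snap('top','t3');P=cloud('top',d2)
p=bot.read_state()['tool_pos']
for z0 in(100,120,140): print(z0,cyl(Q,(260,80,120,130),z0,z0+20,g=np.array(p[:2])) if 1 else 0)
k=Q[60:230,250:400].reshape(-1,3);k=k[np.hypot(k[:,0]-p[0],k[:,1]-p[1])<14];k=k[k[:,2]>60];print('zmin held',np.percentile(k[:,2],[0,1,5]))
a=cv2.resize(im[80:200,280:370,::-1],None,fx=4,fy=4,interpolation=2);b=cv2.resize(im2[155:235,115:205,::-1],None,fx=4.4,fy=4.4,interpolation=2)
o=np.zeros((480,780,3),'uint8');o[:,:360]=a;o[:b.shape[0],370:370+b.shape[1]]=b;cv2.imwrite('pics/s3c.png',np.clip(o*1.4,0,255).astype('uint8'))
```

```text
pos [598.4 118.4 138.2] yaw 16.6 F [-0.5 -0.7 -1.1] grip 0.207 t 8.5 z [-0.006 -0.001 -1.   ]
shift [-0.08  0.12 -4.68] turn -0.1 rows 1.1
100 (array([599.2, 119. ]), 51, np.float64(1.0))
120 (array([599. , 118.9]), 60, np.float64(1.1))
140 (array([599.8, 119. ]), 66, np.float64(1.31))
zmin held [101.89494805 104.78883122 112.1762509 ]
```

View pics/s3c.png

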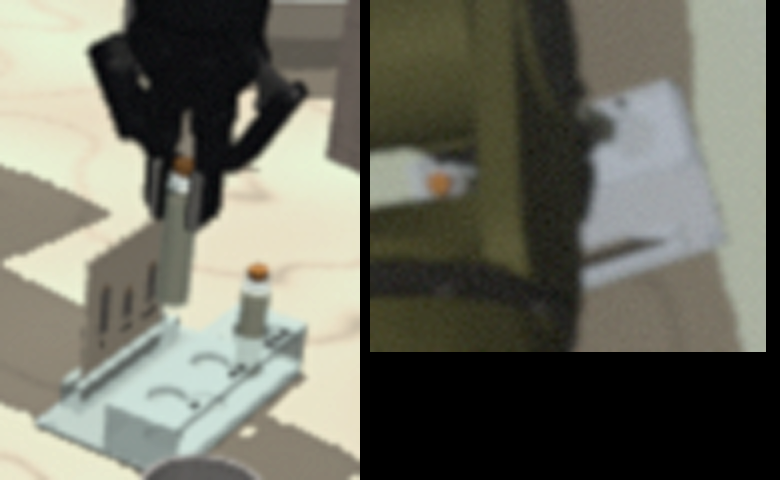

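Run:
```python
from h import *
from scipy.ndimage import map_coordinates
res={}
yaw=np.radians(16.6);rx=np.array([np.cos(yaw),np.sin(yaw)]);ry=np.array([-rx[1],rx[0]])
th=np.linspace(0,2*np.pi,72,endpoint=False)
def proj(n,p):
    f,cx,cy,T=cam(n); q=(p-T[:3,3])@T[:3,:3]; return q[:,0]/q[:,2]*f+cx,q[:,1]/q[:,2]*f+cy
for n,file in(('scene','scene0'),('top','top0')):
    g=cv2.GaussianBlur(np.load(f'pics/{file}.npz')['im'].astype('f4').mean(2),(0,0),.7)
    best=[]
    for dx in np.arange(-8,8.1,.5):
        for dy in np.arange(-8,8.1,.5):
            c2=np.array([586.7,167.5])+dx*rx+dy*ry; sc=0
            for c in(c2,c2-52*ry):
                S=[]
                for r in(10.5,13.5):
                    P=np.c_[c[0]+r*np.cos(th),c[1]+r*np.sin(th),np.full(72,40.)]; u,v=proj(n,P); S.append(map_coordinates(g,[v,u],order=1))
                sc+=np.abs(S[1]-S[0]).mean()
            best.append((sc,*c2.round(1),*(c2-52*ry).round(1)))
    best.sort(reverse=True);print(n,[tuple(np.round(b,1).tolist()) for b in best[:5]])
o=cv2.resize(np.load('pics/scene0.npz')['im'][145:200,295:360,::-1],None,fx=12,fy=12,interpolation=2);
for c,col in(((587,167.5),(0,0,255)),((602,117.7),(0,0,255))):
    P=np.c_[c[0]+12*np.cos(th),c[1]+12*np.sin(th),np.full(72,40.)];u,v=proj('scene',P)
    cv2.polylines(o,[np.stack([(u+.5-295)*12,(v+.5-145)*12],1).astype(int)],True,col,1)
cv2.imwrite('pics/hole.png',o)
```

```text
Traceback (most recent call last):
  File "h.py", line 4, in cam
    m=viewer.camera_model(n); return 192/np.tan(np.radians(m['vertical_fov'])/2), m['cx'],m['cy'],np.array(m['T'])
ValueError: time passes only in moves, steps and waits
```

```bash
sed -i 's/^def cam(n):/import functools\n@functools.lru_cache(None)\ndef cam(n):/' h.py
cat > hole.py <<'E'
from h import *
from scipy.ndimage import map_coordinates
yaw=np.radians(16.6);rx=np.array([np.cos(yaw),np.sin(yaw)]);ry=np.array([-rx[1],rx[0]])
th=np.linspace(0,2*np.pi,72,endpoint=False)
def proj(n,p):
    f,cx,cy,T=cam(n); q=(p-T[:3,3])@T[:3,:3]; return q[:,0]/q[:,2]*f+cx,q[:,1]/q[:,2]*f+cy
for n,file in(('scene','scene0'),('top','top0')):
    g=cv2.GaussianBlur(np.load(f'pics/{file}.npz')['im'].astype('f4').mean(2),(0,0),.7)
    best=[]
    for dx in np.arange(-8,8.1,.5):
        for dy in np.arange(-8,8.1,.5):
            c2=np.array([586.7,167.5])+dx*rx+dy*ry; sc=0
            for c in(c2,c2-52*ry):
                S=[]
                for r in(10.5,13.5):
                    P=np.c_[c[0]+r*np.cos(th),c[1]+r*np.sin(th),np.full(72,40.)]; u,v=proj(n,P); S.append(map_coordinates(g,[v,u],order=1))
                sc+=np.abs(S[1]-S[0]).mean()
            best.append((sc,*c2.round(1),*(c2-52*ry).round(1)))
    best.sort(reverse=True);print(n,[tuple(np.round(b,1).tolist()) for b in best[:5]])
o=cv2.resize(np.load('pics/scene0.npz')['im'][145:200,295:360,::-1],None,fx=12,fy=12,interpolation=2);
for c,col in(((587,167.5),(0,0,255)),((602,117.7),(0,0,255))):
    P=np.c_[c[0]+12*np.cos(th),c[1]+12*np.sin(th),np.full(72,40.)];u,v=proj('scene',P)
    cv2.polylines(o,[np.stack([(u+.5-295)*12,(v+.5-145)*12],1).astype(int)],True,col,1)
cv2.imwrite('pics/hole.png',o[:600])
E
python3 hole.py
```

```text
scene [(13.2, 588.7, 166.0, 603.6, 116.2), (13.1, 589.3, 165.7, 604.2, 115.8), (13.1, 589.2, 166.2, 604.0, 116.3), (13.1, 588.9, 165.5, 603.7, 115.7), (13.1, 588.6, 166.5, 603.4, 116.7)]
top [(4.6, 590.6, 171.8, 605.5, 122.0), (4.6, 590.2, 171.7, 605.0, 121.8), (4.6, 590.5, 172.3, 605.3, 122.4), (4.6, 590.0, 172.1, 604.9, 122.3), (4.6, 590.3, 171.2, 605.2, 121.3)]
```

View pics/hole.png

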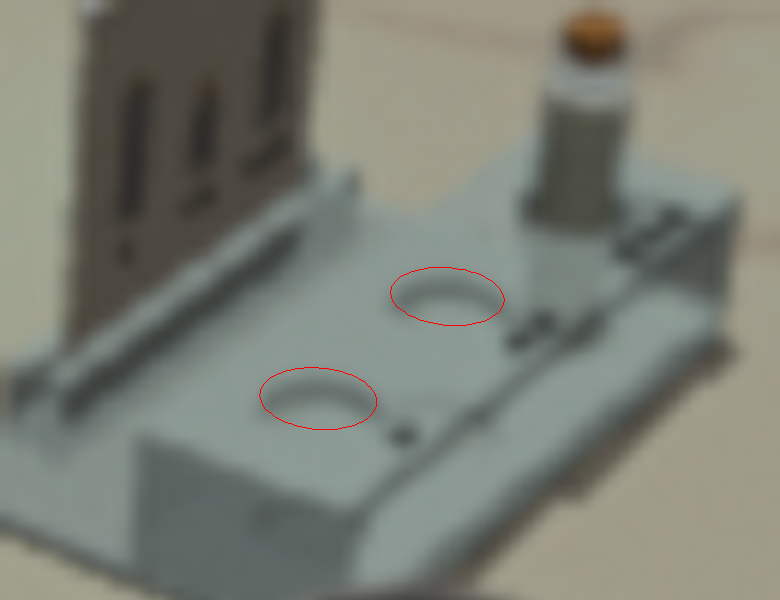

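The overlay shows the real rims lie about 1 px below my guess, at (448,305) and (318,408) in the crop. The scene-camera fit gives p1≈(603.5,116.2) and p2≈(588.7,166). That agrees with card + 66 mm, and the held vial reads within 1 mm of the arm in the same camera.

```bash
python3 plan.py 603.3 116 80 16.6
```

```text
pos [599.9 117.7 142.4] yaw 16.5 F [-0.1 -0.1  0.1] grip 0.213 t 8.6 z [-0.001 -0.    -1.   ]
shift [-0.26  0.28  6.24] turn -0.1 rows 1.5
```

Emit:
jog_arm([
  [-0.1,0.1,2,0],
  [-0.3,0.3,4,0],
  [-0.3,0.3,5.8,0],
  [-0.3,0.3,5.8,0],
  [-0.3,0.3,5.8,0],
])

```text
clock: 9.02
tool_pos: [604.2, 115.5, 85.4]
tcp_rot: [[-0.283, 0.959, 0.001], [0.959, 0.283, 0.0], [-0.0, 0.001, -1.0]]
wrist_force: [1.8, 0.2, -0.1]
gripper_width: 0.208
```

Run:
```python
from fit import *
from plan import plan
plan(603.3,116,43,16.6)
im,d=snap('scene','s4');Q=cloud('scene',d)
p=bot.read_state()['tool_pos']
print(cyl(Q,(260,80,120,130),57,100,g=np.array(p[:2])))
```

```text
pos [604.2 115.5  85.4] yaw 16.5 F [ 1.8  0.2 -0.1] grip 0.208 t 9.02 z [ 0.001  0.    -1.   ]
shift [ 0.07 -0.07  4.24] turn -0.1 rows 1.0
(array([605.3, 116.2]), 128, np.float64(1.1))
```

Emit:
jog_arm([
  [0.04,-0.14,0,0],
  [0.04,-0.14,0.5,0],
  [0.04,-0.14,1,0],
  [0.04,-0.14,1.4,0],
  [0.04,-0.14,1.8,0],
])

```text
clock: 9.48
tool_pos: [602.3, 115.8, 65.7]
tcp_rot: [[-0.284, 0.959, -0.0], [0.959, 0.284, -0.0], [0.0, -0.0, -1.0]]
wrist_force: [-0.0, 0.1, -1.6]
gripper_width: 0.208
```

Emit:
jog_arm([
  [0,0,0,0],
])

```text
clock: 9.57
tool_pos: [601.9, 115.8, 65.1]
tcp_rot: [[-0.284, 0.959, -0.002], [0.959, 0.284, -0.0], [0.0, -0.002, -1.0]]
wrist_force: [-0.6, -0.2, -1.0]
gripper_width: 0.215
```

Underside is at z≈32, inside the mouth, with no contact force. Continuing down.

Emit:
jog_arm([
  [0,0,0.5,0],
  [0,0,1,0],
  [0,0,1.5,0],
  [0,0,1.9,0],
  [0,0,1.9,0],
])

```text
clock: 9.98
tool_pos: [601.9, 115.8, 46.0]
tcp_rot: [[-0.284, 0.959, -0.002], [0.959, 0.284, -0.0], [0.0, -0.002, -1.0]]
wrist_force: [-0.7, 0.4, -0.6]
gripper_width: 0.21
```

Emit:
jog_arm([
  [0,0,0.2,0],
  [0,0,0.4,0],
  [0,0,0.6,0],
  [0,0,0.6,0],
])

```text
clock: 10.32
tool_pos: [602.2, 115.8, 40.8]
tcp_rot: [[-0.284, 0.959, -0.0], [0.959, 0.284, -0.0], [0.0, -0.0, -1.0]]
wrist_force: [0.6, -0.5, -1.4]
gripper_width: 0.208
```

Emit:
jog_arm([
  [0,0,0.1,0],
  [0,0,0.1,0],
  [0,0,0.1,0],
])

```text
clock: 10.57
tool_pos: [602.4, 115.8, 40.3]
tcp_rot: [[-0.284, 0.959, 0.0], [0.959, 0.284, 0.0], [-0.0, 0.0, -1.0]]
wrist_force: [-0.5, 0.3, -0.6]
gripper_width: 0.215
```

Emit:
jog_arm([
  [0,0,0.1,0],
  [0,0,0.1,0],
  [0,0,0.1,0],
])

```text
clock: 10.82
tool_pos: [602.5, 115.9, 39.3]
tcp_rot: [[-0.284, 0.959, 0.0], [0.959, 0.284, 0.0], [-0.0, 0.0, -1.0]]
wrist_force: [-0.5, -0.0, 0.2]
gripper_width: 0.211
```

Emit:
jog_arm([
  [0,0,0.1,0],
  [0,0,0.1,0],
  [0,0,0.1,0],
])

```text
clock: 11.07
tool_pos: [602.8, 115.9, 39.2]
tcp_rot: [[-0.284, 0.959, 0.001], [0.959, 0.284, 0.0], [-0.0, 0.001, -1.0]]
wrist_force: [-2.3, -0.6, 9.9]
gripper_width: 0.207
```

Contact at the expected seating height (6 mm). Releasing.

Emit:
jog_arm([
  [0,0,-0.1,0],
  [0,0,-0.1,0],
  [0,0,-0.1,0],
  [0,0,-0.1,0],
  [0,0,-0.1,0],
], grip=0.45)

```text
clock: 11.48
tool_pos: [602.3, 115.8, 39.0]
tcp_rot: [[-0.284, 0.959, -0.0], [0.959, 0.284, -0.0], [0.0, -0.0, -1.0]]
wrist_force: [-1.0, 0.1, -0.4]
gripper_width: 0.45
```

Emit:
jog_arm([
  [0,0,-2,0],
  [0,0,-5,0],
  [0,0,-8,0],
  [0,0,-11.5,0],
  [0,0,-15,0],
])

```text
clock: 11.9
tool_pos: [602.0, 115.8, 190.5]
tcp_rot: [[-0.284, 0.959, -0.001], [0.959, 0.284, -0.0], [0.0, -0.001, -1.0]]
wrist_force: [1.0, -0.4, -0.2]
gripper_width: 0.453
```

Run:
```python
from fit import *
from plan import plan
im,d=snap('scene','s5');Q=cloud('scene',d)
print(cyl(Q,(290,120,60,80),48,80,g=np.array([603,116])))
k=Q[100:200,290:350].reshape(-1,3);k=k[np.hypot(k[:,0]-603,k[:,1]-116)<12];k=k[k[:,2]<125];print('top',np.percentile(k[:,2],[95,99,100]).round(1))
plan(464.5,-97,120,16.6)
```

```text
(array([603.3, 116.4]), 92, np.float64(1.09))
top [95.8 97.1 97.8]
pos [604.3 116.1 198.5] yaw 16.5 F [ 0.3 -0.8  7.2] grip 0.447 t 11.95 z [ 0.01   0.001 -1.   ]
shift [-16.45 -19.54   7.69] turn -0.1 rows 6.4
```

Tall vial reads upright at (603.3,116.4) with its top at 97.8 mm (98 expected), so it is seated. On to the short vial.

Emit:
jog_arm([
  [-2.5,-3,0,0],
  [-5,-6,0,0],
  [-7.5,-9,0,0],
  [-10,-12,0,0],
  [-12.5,-15,0,0],
], grip=0.7)

```text
clock: 12.37
tool_pos: [492.7, -47.8, 188.9]
tcp_rot: [[-0.284, 0.959, 0.0], [0.959, 0.284, -0.0], [-0.0, 0.0, -1.0]]
wrist_force: [0.6, -1.2, -0.6]
gripper_width: 0.699
```

Emit:
jog_arm([
  [-2,-2.3,1.5,0],
  [-3.9,-4.5,4,0],
  [-3.9,-4.5,7,0],
  [-3.9,-4.5,7,0],
  [-3.9,-4.5,7,0],
])

```text
clock: 12.78
tool_pos: [461.7, -96.7, 119.0]
tcp_rot: [[-0.284, 0.959, -0.002], [0.959, 0.284, 0.001], [0.001, -0.002, -1.0]]
wrist_force: [0.5, 0.4, 0.4]
gripper_width: 0.7
```

```bash
python3 plan.py 464.5 -97 19.5 16.6
```

```text
pos [461.7 -96.7 119. ] yaw 16.5 F [0.5 0.4 0.4] grip 0.7 t 12.78 z [-0.002  0.001 -1.   ]
shift [-0.13  0.28  9.95] turn -0.1 rows 2.4
```

Emit:
jog_arm([
  [-0.1,0.25,2,0],
  [-0.1,0.25,4.5,0],
  [-0.1,0.25,7,0],
  [-0.1,0.25,9,0],
  [-0.1,0.25,9.9,0],
])

```text
clock: 13.2
tool_pos: [465.1, -96.3, 19.6]
tcp_rot: [[-0.285, 0.958, -0.001], [0.958, 0.285, 0.0], [0.0, -0.001, -1.0]]
wrist_force: [0.1, 0.6, 0.2]
gripper_width: 0.699
```

Emit:
jog_arm([
  [0,0,0,0],
  [0,0,0,0],
  [0,0,0,0],
  [0,0,0,0],
  [0,0,0,0],
], grip=0.0)

```text
clock: 13.62
tool_pos: [465.7, -97.3, 21.9]
tcp_rot: [[-0.284, 0.959, 0.003], [0.959, 0.284, -0.001], [-0.002, 0.002, -1.0]]
wrist_force: [-1.1, 0.6, 5.7]
gripper_width: 0.198
```

Emit:
jog_arm([
  [0,0,0,0],
  [0,0,0,0],
  [0,0,0,0],
  [0,0,0,0],
])

```text
clock: 13.95
tool_pos: [465.7, -97.3, 21.9]
tcp_rot: [[-0.284, 0.959, 0.003], [0.959, 0.284, -0.001], [-0.002, 0.002, -1.0]]
wrist_force: [-1.5, -0.6, 6.3]
gripper_width: 0.198
```

Emit:
jog_arm([
  [0,0,-3,0],
  [0,0,-6,0],
  [0,0,-9,0],
  [0,0,-12,0],
  [0,0,-15,0],
])

```text
clock: 14.37
tool_pos: [464.6, -97.0, 173.0]
tcp_rot: [[-0.284, 0.959, 0.002], [0.959, 0.284, -0.001], [-0.001, 0.002, -1.0]]
wrist_force: [0.1, -0.1, 0.0]
gripper_width: 0.198
```

```bash
python3 plan.py 587.8 165.7 170 16.6
```

```text
pos [464.6 -97.  173. ] yaw 16.5 F [ 0.1 -0.1  0. ] grip 0.198 t 14.37 z [ 0.002 -0.001 -1.   ]
shift [21.69 19.27  0.31] turn -0.1 rows 7.0
```

Emit:
jog_arm([
  [2.9,2.5,0,0],
  [5.8,5.1,0,0],
  [8.7,7.7,0,0],
  [11.6,10.3,0,0],
  [14.5,12.9,0,0],
])

```text
clock: 14.78
tool_pos: [547.8, 80.6, 171.7]
tcp_rot: [[-0.284, 0.959, 0.002], [0.959, 0.284, 0.0], [-0.0, 0.002, -1.0]]
wrist_force: [0.9, -0.5, -0.7]
gripper_width: 0.201
```

Emit:
jog_arm([
  [2.9,2.6,0,0],
  [5.8,5.1,0,0],
  [7.2,6.4,0,0],
  [7.2,6.4,2,0],
  [7.2,6.4,4,0],
])

```text
clock: 15.2
tool_pos: [588.9, 167.4, 131.5]
tcp_rot: [[-0.286, 0.958, 0.003], [0.958, 0.286, 0.001], [-0.0, 0.003, -1.0]]
wrist_force: [-0.4, -1.1, -1.6]
gripper_width: 0.199
```

Emit:
jog_arm([
  [0,0,2,0],
  [0,0,4,0],
  [0,0,4.8,0],
  [0,0,4.8,0],
  [0,0,4.8,0],
])

```text
clock: 15.62
tool_pos: [588.5, 165.9, 83.4]
tcp_rot: [[-0.284, 0.959, 0.001], [0.959, 0.284, 0.0], [-0.0, 0.001, -1.0]]
wrist_force: [-0.1, -0.0, 0.1]
gripper_width: 0.197
```

Run:
```python
from fit import *
from plan import plan
plan(588,165.8,28,16.6)
im,d=snap('scene','s6');Q=cloud('scene',d)
p=bot.read_state()['tool_pos']
print(cyl(Q,(290,80,80,130),64,95,g=np.array(p[:2])))
cv2.imwrite('pics/s6c.png',cv2.resize(im[90:200,280:370,::-1],None,fx=5,fy=5,interpolation=2))
```

```text
pos [588.5 165.9  83.4] yaw 16.5 F [-0.1 -0.   0.1] grip 0.197 t 15.62 z [ 0.001  0.    -1.   ]
shift [ 0.   -0.06  5.54] turn -0.1 rows 1.3
(array([589. , 166.5]), 84, np.float64(1.08))
```

View pics/s6c.png

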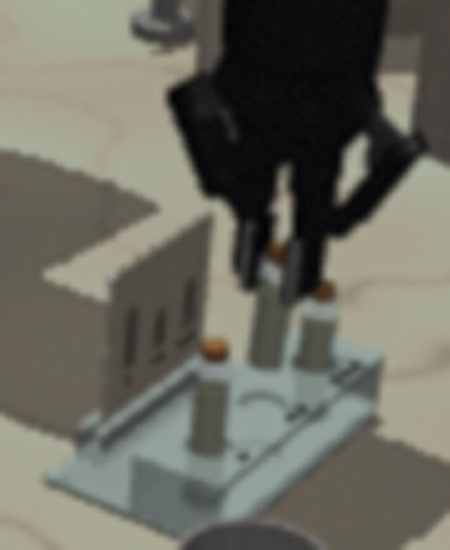

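The tall vial stands in the one-dot pocket at crop (210,400). The short vial hangs above pocket 2 at (265,365) and reads (589.0,166.5) against the pocket at (588.4,166.2). Lowering.

Emit:
jog_arm([
  [0,-0.06,0.6,0],
  [0,-0.06,1.2,0],
  [0,-0.06,1.8,0],
  [0,-0.06,2.4,0],
  [0,-0.06,2.8,0],
])

```text
clock: 16.08
tool_pos: [587.2, 165.6, 53.2]
tcp_rot: [[-0.284, 0.959, -0.001], [0.959, 0.284, -0.0], [0.0, -0.001, -1.0]]
wrist_force: [-0.2, 0.5, -0.4]
gripper_width: 0.2
```

Emit:
jog_arm([
  [0,0,0,0],
])

```text
clock: 16.17
tool_pos: [587.1, 165.6, 53.0]
tcp_rot: [[-0.284, 0.959, -0.002], [0.959, 0.284, -0.0], [0.0, -0.002, -1.0]]
wrist_force: [0.0, -0.8, -0.5]
gripper_width: 0.198
```

Emit:
jog_arm([
  [0,0,0.5,0],
  [0,0,1,0],
  [0,0,1.5,0],
  [0,0,2,0],
  [0,0,2.2,0],
])

```text
clock: 16.58
tool_pos: [587.2, 165.6, 31.2]
tcp_rot: [[-0.284, 0.959, -0.001], [0.959, 0.284, -0.0], [0.0, -0.001, -1.0]]
wrist_force: [-0.2, -0.1, -0.3]
gripper_width: 0.199
```

Emit:
jog_arm([
  [0,0,0.1,0],
  [0,0,0.1,0],
  [0,0,0.1,0],
])

```text
clock: 16.83
tool_pos: [587.6, 165.7, 31.3]
tcp_rot: [[-0.284, 0.959, 0.0], [0.959, 0.284, 0.0], [-0.0, 0.0, -1.0]]
wrist_force: [0.0, 0.3, 0.1]
gripper_width: 0.198
```

Emit:
jog_arm([
  [0,0,0.1,0],
  [0,0,0.1,0],
  [0,0,0.1,0],
])

```text
clock: 17.08
tool_pos: [587.5, 165.6, 30.3]
tcp_rot: [[-0.284, 0.959, 0.0], [0.959, 0.284, 0.0], [-0.0, 0.0, -1.0]]
wrist_force: [-0.2, -0.7, 0.2]
gripper_width: 0.197
```

Emit:
jog_arm([
  [0,0,0.1,0],
  [0,0,0.1,0],
  [0,0,0.1,0],
])

```text
clock: 17.33
tool_pos: [587.5, 165.6, 29.1]
tcp_rot: [[-0.284, 0.959, -0.0], [0.959, 0.284, -0.0], [0.0, -0.0, -1.0]]
wrist_force: [0.3, -0.8, -0.0]
gripper_width: 0.202
```

Emit:
jog_arm([
  [0,0,0.1,0],
  [0,0,0.1,0],
  [0,0,0.1,0],
])

```text
clock: 17.58
tool_pos: [587.5, 165.6, 28.2]
tcp_rot: [[-0.284, 0.959, 0.0], [0.959, 0.284, 0.0], [-0.0, 0.0, -1.0]]
wrist_force: [-0.1, 0.6, -0.8]
gripper_width: 0.202
```

Emit:
jog_arm([
  [0,0,0.08,0],
  [0,0,0.08,0],
  [0,0,0.08,0],
])

```text
clock: 17.83
tool_pos: [587.7, 165.7, 28.0]
tcp_rot: [[-0.284, 0.959, 0.001], [0.959, 0.284, 0.0], [-0.0, 0.001, -1.0]]
wrist_force: [-2.2, 0.6, 5.6]
gripper_width: 0.203
```

Seated at the expected height. Releasing and going over to the clip, turning +79°.

Emit:
jog_arm([
  [0,0,-0.1,0],
  [0,0,-0.1,0],
  [0,0,-0.1,0],
  [0,0,-0.1,0],
  [0,0,-0.1,0],
], grip=0.45)

```text
clock: 18.25
tool_pos: [587.4, 165.6, 28.2]
tcp_rot: [[-0.284, 0.959, -0.0], [0.959, 0.284, -0.0], [0.0, -0.0, -1.0]]
wrist_force: [0.5, -0.6, -0.5]
gripper_width: 0.453
```

Emit:
jog_arm([
  [0,0,-2,0],
  [0,0,-5,0],
  [0,0,-9,0],
  [0,0,-12.5,0],
  [0,0,-15,0],
])

```text
clock: 18.67
tool_pos: [588.0, 165.8, 182.0]
tcp_rot: [[-0.284, 0.959, 0.003], [0.959, 0.284, 0.001], [-0.0, 0.003, -1.0]]
wrist_force: [-0.3, 1.0, 0.3]
gripper_width: 0.448
```

Emit:
jog_arm([
  [-3.8,-0.6,0,0],
  [-7.6,-1.2,0,0],
  [-11.4,-1.8,0,0],
  [-15.2,-2.4,0,0],
  [-19,-3,0,0],
], grip=0.85)

```text
clock: 19.08
tool_pos: [612.6, -26.8, 178.5]
tcp_rot: [[-0.284, 0.959, 0.0], [0.959, 0.284, -0.0], [-0.0, 0.0, -1.0]]
wrist_force: [0.6, 0.3, 0.0]
gripper_width: 0.844
```

Emit:
jog_arm([
  [-3.8,-0.6,0,0],
  [-7.6,-1.2,0,0],
  [-11.4,-1.8,0,0],
  [-15.2,-2.4,0,0],
  [-18,-2.8,0,0],
])

```text
clock: 19.5
tool_pos: [636.7, -208.7, 178.2]
tcp_rot: [[-0.283, 0.959, -0.0], [0.959, 0.283, -0.0], [-0.0, -0.0, -1.0]]
wrist_force: [-0.3, 0.1, -0.3]
gripper_width: 0.851
```

Emit:
jog_arm([
  [0,0,0,7],
  [0,0,0,14],
  [0,0,0,21],
  [0,0,0,28],
  [0,0,0,35],
])

```text
clock: 19.92
tool_pos: [636.9, -205.6, 178.2]
tcp_rot: [[0.323, 0.946, -0.0], [0.946, -0.323, 0.0], [0.0, -0.0, -1.0]]
wrist_force: [-0.0, -0.1, -0.8]
gripper_width: 0.85
```

Emit:
jog_arm([
  [0,0,0,7],
  [0,0,0,14],
  [0,0,0,21],
  [0,0,0,28],
  [0,0,0,35],
])

```text
clock: 20.33
tool_pos: [636.9, -205.6, 178.2]
tcp_rot: [[0.807, 0.59, -0.0], [0.59, -0.807, 0.0], [-0.0, -0.0, -1.0]]
wrist_force: [0.5, 0.5, 0.8]
gripper_width: 0.852
```

Emit:
jog_arm([
  [0,0,0,5],
  [0,0,0,9.2],
  [0,0,0,9.2],
  [0,0,0,9.2],
])

```text
clock: 20.67
tool_pos: [636.9, -205.6, 178.3]
tcp_rot: [[0.888, 0.461, -0.0], [0.461, -0.888, 0.0], [-0.0, -0.0, -1.0]]
wrist_force: [0.8, -0.0, -1.1]
gripper_width: 0.848
```

Run:
```python
from fit import *
from plan import plan
plan(645,-216.5,33,-62.7)
im,d=snap('scene','s7');Q=cloud('scene',d)
for g,z in(((603,116.3),98),((588.4,166.2),74),((573.5,216),86)):
    k=Q[100:200,290:370].reshape(-1,3);k=k[np.hypot(k[:,0]-g[0],k[:,1]-g[1])<12];print(g,'top',np.percentile(k[:,2],[97,100]).round(1),z,cyl(Q,(290,110,80,90),45,58,g=np.array(g)))
k=Q[190:260,180:240].reshape(-1,3);k=k[(np.hypot(k[:,0]-645,k[:,1]+216)<50)]
for z0,z1 in((12,90),(52,90)):
    q=k[(k[:,2]>z0)&(k[:,2]<z1)];print('clip',z0,cv2.minAreaRect(q[:,:2].astype('f4')),len(q),q[:,2].max())
```

```text
pos [ 636.9 -205.6  178.3] yaw -62.6 F [ 0.8 -0.  -1.1] grip 0.848 t 20.67 z [-0.  0. -1.]
shift [ 0.22  1.34 14.53] turn 0.1 rows 3.5
(603, 116.3) top [96.2 98. ] 98 (array([603.4, 116. ]), 35, np.float64(1.25))
(588.4, 166.2) top [72.8 73. ] 74 (array([586.9, 166.6]), 35, np.float64(1.27))
(573.5, 216) top [84.3 85.4] 86 (array([572.9, 217.7]), 31, np.float64(1.07))
clip 12 ((646.980224609375, -217.07164001464844), (69.00923156738281, 54.65694046020508), 26.946809768676758) 798 70.71956969732787
clip 52 ((647.1402587890625, -217.0261993408203), (32.09018325805664, 54.20832443237305), 28.58452033996582) 185 70.71956969732787
```

Both vials are seated (tops at 98 and 73 mm) and vial_third is untouched. The scene camera puts the clip at (647,−217) with its pin line at about 27.5°. Descending over the levers.

Emit:
jog_arm([
  [0.3,0.8,0,0],
  [0.3,1.45,3,0],
  [0.3,1.45,6,0],
  [0.3,1.45,8,0],
  [0.3,1.45,8,0],
])

```text
clock: 21.13
tool_pos: [644.3, -216.4, 93.3]
tcp_rot: [[0.888, 0.46, -0.007], [0.46, -0.888, 0.003], [-0.005, -0.006, -1.0]]
wrist_force: [-0.1, 0.5, -0.9]
gripper_width: 0.849
```

Emit:
jog_arm([
  [0,0,2,0],
  [0,0,4,0],
  [0,0,5.5,0],
  [0,0,6.5,0],
  [0,0,6.5,0],
])

```text
clock: 21.55
tool_pos: [645.8, -216.9, 32.4]
tcp_rot: [[0.888, 0.46, -0.002], [0.46, -0.888, 0.001], [-0.001, -0.001, -1.0]]
wrist_force: [-0.4, 0.5, 0.0]
gripper_width: 0.85
```

Emit:
jog_arm([
  [0,0,0,0],
  [0,0,0,0],
  [0,0,0,0],
  [0,0,0,0],
], grip=0.62)

```text
clock: 21.88
tool_pos: [647.2, -217.4, 35.6]
tcp_rot: [[0.888, 0.459, 0.003], [0.459, -0.888, -0.001], [0.002, 0.002, -1.0]]
wrist_force: [-1.6, 1.1, 6.8]
gripper_width: 0.621
```

Run:
```python
from fit import *
from plan import plan
plan(646.5,-217,33,-62.5)
im,d=snap('scene','s8')
cv2.imwrite('pics/s8c.png',np.clip(cv2.resize(im[150:270,160:270,::-1],None,fx=5,fy=5,interpolation=2)*1.6,0,255).astype('uint8'))
```

```text
pos [ 647.2 -217.4   35.6] yaw -62.7 F [-1.6  1.1  6.8] grip 0.621 t 21.88 z [ 0.003 -0.001 -1.   ]
shift [-0.05 -0.07  0.26] turn -0.2 rows 0.1
```

View pics/s8c.png

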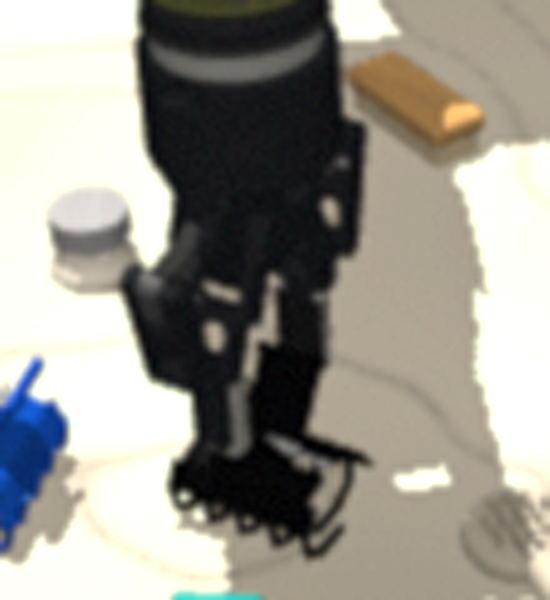

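The near finger at crop (235,450) is outside the near lever and the far finger at (310,340) is behind the other, both above the jaws. Closing in stages with a small rise.

Emit:
jog_arm([
  [0,0,-0.1,0],
  [0,0,-0.2,0],
  [0,0,-0.3,0],
  [0,0,-0.3,0],
], grip=0.5)

```text
clock: 22.27
tool_pos: [647.7, -217.6, 38.9]
tcp_rot: [[0.888, 0.459, 0.004], [0.459, -0.888, -0.002], [0.003, 0.003, -1.0]]
wrist_force: [2.8, -0.6, 8.9]
gripper_width: 0.506
```

Emit:
jog_arm([
  [0,0,-0.1,0],
  [0,0,-0.2,0],
  [0,0,-0.3,0],
  [0,0,-0.3,0],
], grip=0.4)

```text
clock: 22.6
tool_pos: [646.8, -217.3, 40.4]
tcp_rot: [[0.889, 0.459, 0.002], [0.459, -0.889, -0.001], [0.001, 0.001, -1.0]]
wrist_force: [1.8, -0.5, 6.0]
gripper_width: 0.402
```

Emit:
jog_arm([
  [0,0,-0.1,0],
  [0,0,-0.1,0],
  [0,0,-0.2,0],
  [0,0,-0.2,0],
], grip=0.33)

```text
clock: 22.93
tool_pos: [646.3, -217.1, 41.5]
tcp_rot: [[0.889, 0.459, -0.0], [0.459, -0.889, -0.0], [-0.0, -0.0, -1.0]]
wrist_force: [0.8, -1.0, 4.6]
gripper_width: 0.338
```

Emit:
jog_arm([
  [0,0,0,0],
  [0,0,0,0],
  [0,0,0,0],
], grip=0.3)

```text
clock: 23.18
tool_pos: [646.5, -217.3, 41.9]
tcp_rot: [[0.889, 0.459, 0.001], [0.459, -0.889, -0.0], [0.0, 0.001, -1.0]]
wrist_force: [0.5, -0.7, 6.4]
gripper_width: 0.304
```

Emit:
jog_arm([
  [0,0,0,0],
  [0,0,0,0],
  [0,0,0,0],
], grip=0.28)

```text
clock: 23.43
tool_pos: [646.6, -217.4, 42.1]
tcp_rot: [[0.889, 0.459, 0.001], [0.459, -0.889, -0.001], [0.001, 0.001, -1.0]]
wrist_force: [0.0, -0.0, 6.7]
gripper_width: 0.285
```

Emit:
jog_arm([
  [0,0,0,0],
  [0,0,0,0],
  [0,0,0,0],
], grip=0.265)

```text
clock: 23.68
tool_pos: [646.7, -217.5, 42.2]
tcp_rot: [[0.889, 0.459, 0.001], [0.459, -0.889, -0.001], [0.001, 0.001, -1.0]]
wrist_force: [1.5, -0.2, 7.9]
gripper_width: 0.272
```

Emit:
jog_arm([
  [0,0,0,0],
  [0,0,0,0],
  [0,0,0,0],
], grip=0.25)

```text
clock: 23.93
tool_pos: [646.8, -217.6, 42.3]
tcp_rot: [[0.889, 0.459, 0.002], [0.459, -0.889, -0.001], [0.001, 0.002, -1.0]]
wrist_force: [0.8, -1.9, 8.2]
gripper_width: 0.256
```

Emit:
jog_arm([
  [0,0,0,0],
  [0,0,0,0],
  [0,0,0,0],
], grip=0.235)

```text
clock: 24.18
tool_pos: [646.8, -217.7, 42.4]
tcp_rot: [[0.889, 0.458, 0.002], [0.458, -0.889, -0.001], [0.001, 0.002, -1.0]]
wrist_force: [1.2, -1.6, 7.0]
gripper_width: 0.244
```

Emit:
jog_arm([
  [0,0,0,0],
  [0,0,0,0],
  [0,0,0,0],
], grip=0.22)

```text
clock: 24.43
tool_pos: [646.9, -217.7, 42.5]
tcp_rot: [[0.889, 0.459, 0.002], [0.459, -0.889, -0.001], [0.001, 0.002, -1.0]]
wrist_force: [-0.1, -2.8, 8.2]
gripper_width: 0.242
```

Emit:
jog_arm([
  [0,0,0,0],
  [0,0,0,0],
  [0,0,0,0],
], grip=0.2)

```text
clock: 24.68
tool_pos: [646.8, -217.7, 42.4]
tcp_rot: [[0.889, 0.458, 0.002], [0.458, -0.889, -0.001], [0.001, 0.002, -1.0]]
wrist_force: [0.9, -2.9, 8.0]
gripper_width: 0.242
```

Run:
```python
from fit import *
from plan import plan
plan(646.5,-217,100,-62.5)
im,d=snap('scene','s9');Q=cloud('scene',d)
k=Q[190:270,170:250].reshape(-1,3);k=k[(np.hypot(k[:,0]-646,k[:,1]+217)<55)]
for z0,z1 in((4,16),(10,50),(16,30),(30,45)):
    q=k[(k[:,2]>z0)&(k[:,2]<z1)];print('clip',z0,cv2.minAreaRect(q[:,:2].astype('f4')),len(q))
cv2.imwrite('pics/s9c.png',np.clip(cv2.resize(im[170:270,170:260,::-1],None,fx=6,fy=6,interpolation=2)*1.8,0,255).astype('uint8'))
```

```text
pos [ 646.8 -217.7   42.4] yaw -62.7 F [ 0.9 -2.9  8. ] grip 0.242 t 24.68 z [ 0.002 -0.001 -1.   ]
shift [ 0.01 -0.07 -5.76] turn -0.2 rows 1.4
clip 4 ((643.669921875, -211.8120880126953), (65.78082275390625, 58.65562438964844), 28.705421447753906) 63
clip 10 ((641.7626342773438, -209.0924835205078), (70.76469421386719, 66.1365966796875), 27.96541976928711) 629
clip 16 ((660.4932861328125, -217.0229949951172), (86.90306854248047, 51.95725631713867), 72.89645385742188) 166
clip 30 ((642.4737548828125, -207.3036346435547), (69.78218841552734, 57.155296325683594), 25.62537384033203) 409
```

View pics/s9c.png

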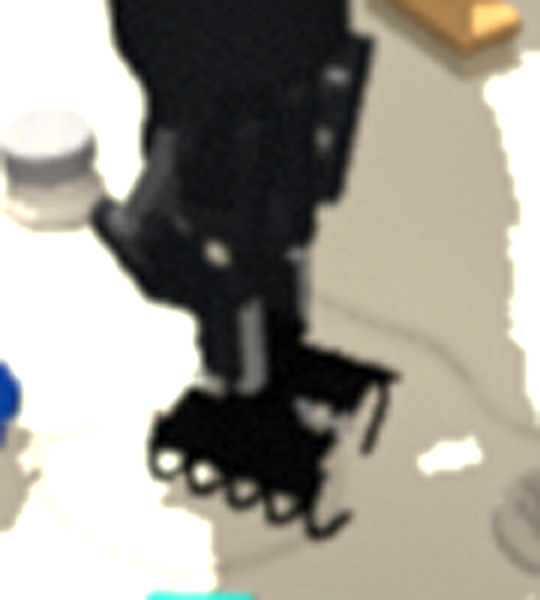

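The jaws stopped at 0.242 (commands 0.22 and 0.20 don't move it), so the clip is on its stop. I'll ease the grip to 0.222, lift, and check the hang of both jaws by depth.

Emit:
jog_arm([
  [0,0,0,0],
  [0,0,0,0],
  [0,0,0,0],
], grip=0.22)

```text
clock: 24.98
tool_pos: [646.9, -217.7, 42.5]
tcp_rot: [[0.889, 0.459, 0.002], [0.459, -0.889, -0.001], [0.001, 0.002, -1.0]]
wrist_force: [0.8, -1.9, 8.0]
gripper_width: 0.243
```

Emit:
jog_arm([
  [0,0,-1.5,0],
  [0,0,-4,0],
  [0,0,-7,0],
  [0,0,-10,0],
  [0,0,-13,0],
])

```text
clock: 25.4
tool_pos: [645.8, -216.9, 172.1]
tcp_rot: [[0.889, 0.459, -0.002], [0.459, -0.889, 0.001], [-0.001, -0.001, -1.0]]
wrist_force: [0.1, 0.3, -0.3]
gripper_width: 0.237
```

Emit:
jog_arm([
  [0,0,-2.5,0],
  [0,0,-5,0],
  [0,0,-6,0],
  [0,0,-6,0],
  [0,0,-6,0],
])

```text
clock: 25.82
tool_pos: [646.0, -217.0, 230.0]
tcp_rot: [[0.889, 0.459, -0.001], [0.459, -0.889, 0.001], [-0.001, -0.001, -1.0]]
wrist_force: [-0.3, 0.3, -0.9]
gripper_width: 0.241
```

Emit:
jog_arm([
  [0,0,0,-6],
  [0,0,0,-13],
  [0,0,0,-20],
  [0,0,0,-27],
  [0,0,0,-33],
])

```text
clock: 26.23
tool_pos: [645.7, -216.9, 228.4]
tcp_rot: [[0.49, 0.872, -0.004], [0.872, -0.49, 0.001], [-0.001, -0.004, -1.0]]
wrist_force: [0.2, -0.2, 0.6]
gripper_width: 0.241
```

Emit:
jog_arm([
  [0,0,0,-6],
  [0,0,0,-13],
  [0,0,0,-20],
  [0,0,0,-27],
  [0,0,0,-33],
])

```text
clock: 26.65
tool_pos: [645.7, -216.9, 228.4]
tcp_rot: [[-0.064, 0.998, -0.004], [0.998, 0.064, 0.001], [0.002, -0.004, -1.0]]
wrist_force: [-0.3, 0.0, -0.4]
gripper_width: 0.234
```

Emit:
jog_arm([
  [0,0,0,-6],
  [0,0,0,-10],
  [0,0,0,-13.3],
  [0,0,0,-13.3],
  [0,0,0,-13.3],
])

```text
clock: 27.07
tool_pos: [645.9, -217.0, 229.3]
tcp_rot: [[-0.284, 0.959, -0.003], [0.959, 0.284, 0.001], [0.002, -0.002, -1.0]]
wrist_force: [-0.5, 0.2, -0.6]
gripper_width: 0.242
```

```bash
cat > clip.py <<'E'
from h import *
from plan import plan
import sys
tag=sys.argv[1]
im,d=snap('scene',tag);Q=cloud('scene',d);s=bot.read_state();p=np.array(s['tool_pos']);R=np.array(s['tcp_rot'])
ry,rx=R[:2,0],R[:2,1]   # tool x along card y, tool y along card x
dp=Q-p; a=dp[...,:2]@rx; b=dp[...,:2]@ry; h=Q[...,2]-p[2]
m=(np.abs(a)<50)&(np.abs(b)<45)&(h>-60)&(h<25)
A,B,H=a[m],b[m],h[m]
print('pts',m.sum(),'lowest rel tool',np.percentile(H,[0,1,3]).round(1))
for z in range(-60,24,6):
    k=(H>=z)&(H<z+6)
    if k.sum()>2: print(z,k.sum(),'across',A[k].min().round(),A[k].max().round(),'along',B[k].min().round(),B[k].max().round())
v,u=np.nonzero(m); u0,v0=max(u.min()-10,0),max(v.min()-10,0); c=im[v0:v.max()+12,u0:u.max()+12,::-1]
k=min(800/c.shape[1],600/c.shape[0],7); print('crop',u0,v0,k); cv2.imwrite(f'pics/{tag}c.png',np.clip(cv2.resize(c,None,fx=k,fy=k,interpolation=2)*1.8,0,255).astype('uint8'))
E
python3 clip.py s10; python3 plan.py 525 147 260 16.6
```

```text
pts 994 lowest rel tool [-43.5 -42.  -40.2]
-48 10 across -4.0 4.0 along -36.0 29.0
-42 56 across -3.0 18.0 along -37.0 30.0
-36 55 across -37.0 22.0 along -37.0 31.0
-30 50 across -41.0 23.0 along -36.0 30.0
-24 72 across -43.0 23.0 along -38.0 33.0
-18 139 across -45.0 22.0 along -38.0 32.0
-12 245 across -40.0 17.0 along -37.0 31.0
-6 161 across -41.0 2.0 along -37.0 27.0
0 71 across -29.0 4.0 along -36.0 11.0
6 35 across -9.0 6.0 along -18.0 10.0
12 40 across -11.0 9.0 along -19.0 4.0
18 54 across -11.0 19.0 along -18.0 7.0
crop 168 133 7
pos [ 646.  -217.   229.8] yaw 16.5 F [-0.6 -0.4  0.2] grip 0.239 t 27.12 z [-0.002  0.001 -1.   ]
shift [38.34 -1.28 -2.97] turn -0.1 rows 9.2
```

View pics/s10c.png

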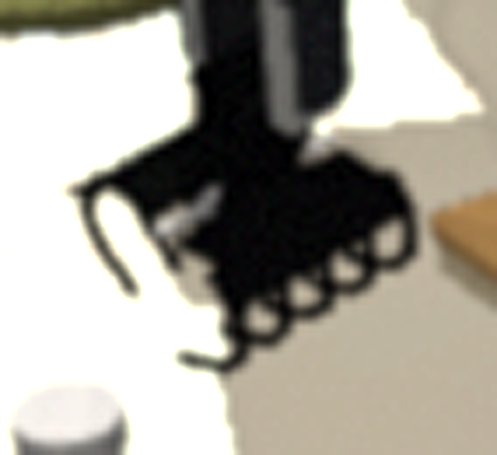

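The clip hangs rolled about its pin: near teeth lowest at crop (225,360), far jaw raised at (110,240), jaws spanning −45…+23 mm about the grip. I'll set it back on the counter, let it close and re-square between the fingers, then take a light squeeze, lift, and open it fully in the air.

Emit:
jog_arm([
  [0,0,3,0],
  [0,0,6,0],
  [0,0,9,0],
  [0,0,12,0],
  [0,0,15,0],
])

```text
clock: 27.53
tool_pos: [645.8, -216.9, 79.3]
tcp_rot: [[-0.284, 0.959, -0.001], [0.959, 0.284, 0.0], [0.0, -0.001, -1.0]]
wrist_force: [0.6, -0.5, -0.5]
gripper_width: 0.24
```

Emit:
jog_arm([
  [0,0,2,0],
  [0,0,3,0],
  [0,0,3.5,0],
  [0,0,3.5,0],
  [0,0,3.5,0],
])

```text
clock: 27.95
tool_pos: [646.9, -217.3, 47.7]
tcp_rot: [[-0.285, 0.958, 0.002], [0.958, 0.285, -0.001], [-0.001, 0.001, -1.0]]
wrist_force: [-0.1, -0.0, -1.0]
gripper_width: 0.239
```

Emit:
jog_arm([
  [0,0,0,0],
  [0,0,0.1,0],
  [0,0,0.2,0],
  [0,0,0.2,0],
], grip=0.35)

```text
clock: 28.28
tool_pos: [646.4, -217.1, 44.6]
tcp_rot: [[-0.286, 0.958, 0.0], [0.958, 0.286, -0.0], [-0.0, 0.0, -1.0]]
wrist_force: [0.7, 0.4, -0.5]
gripper_width: 0.349
```

Emit:
jog_arm([
  [0,0,0,0],
  [0,0,0.1,0],
  [0,0,0.2,0],
  [0,0,0.2,0],
], grip=0.45)

```text
clock: 28.62
tool_pos: [646.2, -217.0, 42.1]
tcp_rot: [[-0.286, 0.958, -0.0], [0.958, 0.286, 0.0], [0.0, -0.0, -1.0]]
wrist_force: [0.3, -0.4, -0.1]
gripper_width: 0.454
```

Emit:
jog_arm([
  [0,0,0,0],
  [0,0,0.1,0],
  [0,0,0.3,0],
  [0,0,0.3,0],
], grip=0.58)

```text
clock: 28.95
tool_pos: [646.1, -217.0, 38.9]
tcp_rot: [[-0.286, 0.958, -0.001], [0.958, 0.286, 0.0], [0.0, -0.0, -1.0]]
wrist_force: [0.1, -0.2, -1.3]
gripper_width: 0.581
```

```bash
python3 clip.py s11; python3 plan.py 646 -217 33 16.5
```

```text
pts 1577 lowest rel tool [-44.2 -42.9 -42.4]
-48 86 across -49.0 48.0 along -45.0 45.0
-42 773 across -50.0 50.0 along -45.0 45.0
-36 55 across -21.0 18.0 along -37.0 29.0
-30 33 across -26.0 22.0 along -37.0 28.0
-24 28 across -30.0 22.0 along -37.0 30.0
-18 72 across -28.0 24.0 along -38.0 34.0
-12 85 across -28.0 24.0 along -38.0 31.0
-6 151 across -24.0 20.0 along -38.0 33.0
0 144 across -21.0 13.0 along -35.0 27.0
6 55 across -13.0 9.0 along -19.0 12.0
12 43 across -14.0 14.0 along -18.0 14.0
18 41 across -16.0 33.0 along -18.0 12.0
crop 173 212 7
pos [ 646.1 -217.    39.1] yaw 16.6 F [-0.2  0.7 -0.6] grip 0.584 t 29.0 z [-0.  0. -1.]
shift [ 0.01 -0.01  0.61] turn 0.1 rows 0.1
```

Emit:
jog_arm([
  [0,0,0.2,0],
  [0,0,0.4,0],
  [0,0,0.5,0],
  [0,0,0.5,0],
], grip=0.72)

```text
clock: 29.33
tool_pos: [646.1, -217.1, 34.0]
tcp_rot: [[-0.286, 0.958, -0.0], [0.958, 0.286, 0.0], [0.0, -0.0, -1.0]]
wrist_force: [0.0, -0.5, -0.2]
gripper_width: 0.72
```

Emit:
jog_arm([
  [0,0,0,0],
  [0,0,0,0],
  [0,0,0,0],
  [0,0,0,0],
  [0,0,0,0],
])

```text
clock: 29.75
tool_pos: [646.3, -217.1, 34.5]
tcp_rot: [[-0.286, 0.958, 0.0], [0.958, 0.286, -0.0], [-0.0, 0.0, -1.0]]
wrist_force: [-0.1, -0.6, 0.4]
gripper_width: 0.718
```

```bash
python3 clip.py s12
python3 - <<'E'
from h import *
s=np.load('pics/s12.npz');Q=cloud('scene',s['d']);k=Q[190:270,180:250].reshape(-1,3);k=k[np.hypot(k[:,0]-646,k[:,1]+217)<45]
for z0,z1 in((12,45),(25,50)):
    q=k[(k[:,2]>z0)&(k[:,2]<z1)];print(z0,cv2.minAreaRect(q[:,:2].astype('f4')))
E
python3 plan.py 646 -217 33 16.5
```

```text
pts 1515 lowest rel tool [-38.9 -38.2 -37.9]
-42 396 across -50.0 50.0 along -45.0 45.0
-36 449 across -49.0 50.0 along -45.0 45.0
-30 39 across -26.0 20.0 along -38.0 30.0
-24 24 across -28.0 22.0 along -37.0 28.0
-18 75 across -30.0 23.0 along -38.0 31.0
-12 95 across -26.0 22.0 along -37.0 34.0
-6 151 across -25.0 19.0 along -37.0 28.0
0 126 across -19.0 11.0 along -36.0 27.0
6 57 across -14.0 7.0 along -19.0 12.0
12 46 across -17.0 15.0 along -19.0 12.0
18 48 across -22.0 19.0 along -19.0 12.0
crop 173 213 7
12 ((644.867431640625, -220.24876403808594), (50.918006896972656, 71.31853485107422), 14.355027198791504)
25 ((644.254150390625, -219.3997802734375), (43.469329833984375, 71.44071960449219), 17.08725929260254)
pos [ 646.3 -217.1   34.5] yaw 16.6 F [ 0.4 -0.7  1. ] grip 0.718 t 29.8 z [ 0. -0. -1.]
shift [ 0.02 -0.03  0.15] turn 0.1 rows 0.0
```

Emit:
jog_arm([
  [0,0,0,0],
  [0,0,0,0],
  [0,0,0,0],
  [-0.3,-0.3,0,0],
  [-0.3,-0.3,0,0],
], grip=0.85)

```text
clock: 30.22
tool_pos: [644.0, -221.4, 34.4]
tcp_rot: [[-0.285, 0.958, -0.0], [0.958, 0.285, -0.0], [-0.0, -0.0, -1.0]]
wrist_force: [-1.0, -0.4, 0.7]
gripper_width: 0.85
```

Emit:
jog_arm([
  [0,0,0,0],
  [0,0,0,0],
  [0,0,0,0],
  [0,0,0,0],
  [0,0,0,0],
])

```text
clock: 30.63
tool_pos: [644.3, -220.8, 34.4]
tcp_rot: [[-0.286, 0.958, -0.0], [0.958, 0.286, -0.0], [-0.0, -0.0, -1.0]]
wrist_force: [0.3, 0.1, 0.3]
gripper_width: 0.848
```

```bash
python3 clip.py s13; python3 plan.py 646 -217 33 16.5
python3 - <<'E'
from h import *
im,d=viewer.snapshot('top');P=cloud('top',d)
s=bot.read_state();p=np.array(s['tool_pos']);R=np.array(s['tcp_rot']);D=P-p;a=D[...,:2]@R[:2,1];b=D[...,:2]@R[:2,0]
m=(abs(a)<45)&(abs(b)<50)&(P[...,2]>8)&(P[...,2]<50);print('top view jaws',m.sum(),a[m].min(),a[m].max(),b[m].min(),b[m].max())
E
```

```text
pts 1517 lowest rel tool [-39.5 -38.2 -37.7]
-42 366 across -50.0 50.0 along -44.0 45.0
-36 477 across -50.0 50.0 along -45.0 45.0
-30 40 across -25.0 22.0 along -35.0 31.0
-24 21 across -26.0 24.0 along -34.0 32.0
-18 78 across -26.0 25.0 along -35.0 35.0
-12 87 across -24.0 23.0 along -35.0 35.0
-6 178 across -21.0 20.0 along -35.0 34.0
0 103 across -12.0 11.0 along -31.0 29.0
6 54 across -15.0 10.0 along -15.0 16.0
12 52 across -18.0 15.0 along -16.0 15.0
18 52 across -24.0 19.0 along -15.0 17.0
crop 171 213 7
pos [ 644.3 -220.8   34.4] yaw 16.6 F [-0.3  0.1  0.2] grip 0.849 t 30.68 z [-0. -0. -1.]
shift [0.31 0.27 0.14] turn 0.1 rows 0.1
top view jaws 3 18.13481816689704 21.41905154574377 15.931861220939595 19.891354252790816
```

The clip stands symmetric again (±25 across, ±35 along). Light squeeze with a following rise.

Emit:
jog_arm([
  [0,-0.04,0,0],
  [0,-0.04,0,0],
  [0,-0.04,0,0],
  [0,-0.04,0,0],
], grip=0.66)

```text
clock: 31.07
tool_pos: [643.9, -220.9, 34.4]
tcp_rot: [[-0.286, 0.958, -0.0], [0.958, 0.286, -0.0], [0.0, -0.0, -1.0]]
wrist_force: [-0.0, 0.3, 0.6]
gripper_width: 0.658
```

Emit:
jog_arm([
  [0,0,-0.1,0],
  [0,0,-0.15,0],
  [0,0,-0.15,0],
], grip=0.62)

```text
clock: 31.32
tool_pos: [644.0, -220.9, 36.0]
tcp_rot: [[-0.286, 0.958, 0.0], [0.958, 0.286, -0.0], [-0.0, 0.0, -1.0]]
wrist_force: [-0.1, -0.4, -0.2]
gripper_width: 0.619
```

Emit:
jog_arm([
  [0,0,-0.1,0],
  [0,0,-0.2,0],
  [0,0,-0.2,0],
], grip=0.57)

```text
clock: 31.57
tool_pos: [643.9, -220.9, 38.0]
tcp_rot: [[-0.286, 0.958, 0.0], [0.958, 0.286, -0.0], [-0.0, 0.0, -1.0]]
wrist_force: [-1.1, -0.1, -0.7]
gripper_width: 0.568
```

```bash
python3 clip.py s14; python3 plan.py 646 -217 33 16.5
```

```text
pts 1537 lowest rel tool [-42.3 -41.5 -41. ]
-42 808 across -50.0 50.0 along -45.0 45.0
-36 56 across -24.0 24.0 along -34.0 31.0
-30 27 across -28.0 26.0 along -34.0 35.0
-24 29 across -26.0 27.0 along -34.0 33.0
-18 87 across -28.0 28.0 along -35.0 35.0
-12 121 across -24.0 25.0 along -35.0 34.0
-6 205 across -21.0 21.0 along -35.0 31.0
0 64 across -9.0 10.0 along -34.0 15.0
6 40 across -11.0 14.0 along -15.0 15.0
12 46 across -14.0 18.0 along -17.0 15.0
18 44 across -20.0 31.0 along -15.0 14.0
crop 170 213 7
pos [ 643.9 -220.9   37.8] yaw 16.6 F [ 0.1 -0.3 -0.2] grip 0.573 t 31.62 z [-0.  0. -1.]
shift [0.31 0.32 0.48] turn 0.1 rows 0.2
```

Symmetric (±28 mm) and no side load. Lifting slightly and opening in the air.

Emit:
jog_arm([
  [0,0,-0.5,0],
  [0,0,-1.2,0],
  [0,0,-2,0],
  [0,0,-2.5,0],
  [0,0,-2.5,0],
])

```text
clock: 32.03
tool_pos: [644.6, -221.2, 64.9]
tcp_rot: [[-0.286, 0.958, 0.002], [0.958, 0.286, -0.001], [-0.002, 0.002, -1.0]]
wrist_force: [-0.7, -0.7, -0.0]
gripper_width: 0.567
```

Emit:
jog_arm([
  [0,0,0,0],
  [0,0,0,0],
  [0,0,0,0],
], grip=0.48)

```text
clock: 32.28
tool_pos: [643.7, -220.9, 62.5]
tcp_rot: [[-0.286, 0.958, -0.001], [0.958, 0.286, 0.0], [0.0, -0.001, -1.0]]
wrist_force: [-0.7, -0.2, 0.5]
gripper_width: 0.481
```

```bash
python3 clip.py s15
```

```text
pts 792 lowest rel tool [-42.9 -39.4 -38.1]
-42 52 across -24.0 22.0 along -34.0 32.0
-36 41 across -29.0 27.0 along -34.0 33.0
-30 25 across -29.0 29.0 along -33.0 33.0
-24 49 across -29.0 29.0 along -33.0 34.0
-18 104 across -31.0 29.0 along -35.0 35.0
-12 190 across -26.0 24.0 along -35.0 34.0
-6 155 across -21.0 19.0 along -33.0 30.0
0 38 across -8.0 9.0 along -16.0 14.0
6 49 across -12.0 13.0 along -15.0 14.0
12 40 across -14.0 16.0 along -15.0 14.0
18 43 across -16.0 29.0 along -15.0 15.0
crop 179 203 7
```

Still symmetric. Opening to the stop.

Emit:
jog_arm([
  [0,0,0,0],
  [0,0,0,0],
  [0,0,0,0],
], grip=0.38)

```text
clock: 32.58
tool_pos: [643.9, -220.9, 62.7]
tcp_rot: [[-0.286, 0.958, -0.0], [0.958, 0.286, 0.0], [0.0, -0.0, -1.0]]
wrist_force: [-0.2, -0.4, -0.7]
gripper_width: 0.381
```

Emit:
jog_arm([
  [0,0,0,0],
  [0,0,0,0],
  [0,0,0,0],
], grip=0.29)

```text
clock: 32.83
tool_pos: [643.9, -220.9, 62.9]
tcp_rot: [[-0.286, 0.958, -0.0], [0.958, 0.286, -0.0], [0.0, -0.0, -1.0]]
wrist_force: [0.8, 0.3, 0.0]
gripper_width: 0.29
```

Emit:
jog_arm([
  [0,0,0,0],
  [0,0,0,0],
  [0,0,0,0],
], grip=0.25)

```text
clock: 33.08
tool_pos: [643.9, -220.9, 62.9]
tcp_rot: [[-0.286, 0.958, 0.0], [0.958, 0.286, -0.0], [-0.0, 0.0, -1.0]]
wrist_force: [-0.6, 0.1, -0.1]
gripper_width: 0.263
```

Emit:
jog_arm([
  [0,0,0,0],
  [0,0,0,0],
  [0,0,0,0],
  [0,0,0,0],
], grip=0.22)

```text
clock: 33.42
tool_pos: [643.9, -220.9, 62.9]
tcp_rot: [[-0.286, 0.958, -0.0], [0.958, 0.286, 0.0], [0.0, -0.0, -1.0]]
wrist_force: [0.0, 0.0, -0.8]
gripper_width: 0.242
```

```bash
python3 clip.py s16
```

```text
pts 787 lowest rel tool [-49.3 -43.6 -41.2]
-48 18 across -24.0 17.0 along -34.0 31.0
-42 44 across -27.0 26.0 along -34.0 32.0
-36 33 across -34.0 30.0 along -34.0 33.0
-30 27 across -35.0 30.0 along -34.0 32.0
-24 51 across -38.0 30.0 along -34.0 35.0
-18 134 across -4.0 29.0 along -35.0 33.0
-12 309 across -35.0 22.0 along -34.0 35.0
-6 53 across -27.0 5.0 along -33.0 13.0
0 30 across -8.0 8.0 along -16.0 13.0
6 29 across -8.0 9.0 along -15.0 14.0
12 24 across -8.0 10.0 along -15.0 6.0
18 28 across -7.0 19.0 along -16.0 3.0
crop 177 207 7
```

On the stop again (0.242), but spans −37…+30 suggest about 4° of roll is left. A gentle press on the counter with the wide tooth base should level it; I'll ease the grip a little while pressing.

Emit:
jog_arm([
  [0,0,0.5,0],
  [0,0,1,0],
  [0,0,1.4,0],
  [0,0,1.4,0],
  [0,0,1.4,0],
], grip=0.255)

```text
clock: 33.88
tool_pos: [643.7, -220.9, 48.3]
tcp_rot: [[-0.286, 0.958, -0.001], [0.958, 0.286, 0.0], [0.001, -0.001, -1.0]]
wrist_force: [0.6, 1.2, -0.7]
gripper_width: 0.253
```

Emit:
jog_arm([
  [0,0,0.1,0],
  [0,0,0.2,0],
  [0,0,0.2,0],
])

```text
clock: 34.13
tool_pos: [643.9, -220.9, 46.8]
tcp_rot: [[-0.286, 0.958, -0.0], [0.958, 0.286, -0.0], [-0.0, -0.0, -1.0]]
wrist_force: [0.3, 0.3, 0.0]
gripper_width: 0.255
```

Emit:
jog_arm([
  [0,0,0.1,0],
  [0,0,0.2,0],
  [0,0,0.2,0],
])

```text
clock: 34.38
tool_pos: [644.2, -221.2, 45.6]
tcp_rot: [[-0.286, 0.958, 0.001], [0.958, 0.286, -0.001], [-0.001, 0.001, -1.0]]
wrist_force: [-0.6, 0.2, 5.2]
gripper_width: 0.255
```

Emit:
jog_arm([
  [0,0,0.1,0],
  [0,0,0.2,0],
  [0,0,0.2,0],
], grip=0.262)

```text
clock: 34.63
tool_pos: [644.9, -221.3, 45.3]
tcp_rot: [[-0.286, 0.958, 0.003], [0.958, 0.286, -0.001], [-0.002, 0.003, -1.0]]
wrist_force: [-2.8, 2.0, 14.9]
gripper_width: 0.266
```

Emit:
jog_arm([
  [0,0,0.1,0],
  [0,0,0.1,0],
  [0,0,0.1,0],
])

```text
clock: 34.88
tool_pos: [645.2, -221.4, 45.2]
tcp_rot: [[-0.286, 0.958, 0.004], [0.958, 0.286, -0.002], [-0.003, 0.003, -1.0]]
wrist_force: [-4.6, 2.6, 20.7]
gripper_width: 0.266
```

```bash
python3 clip.py s17
```

```text
pts 1625 lowest rel tool [-50.2 -48.9 -48.4]
-54 95 across -50.0 50.0 along -45.0 44.0
-48 761 across -49.0 50.0 along -45.0 45.0
-42 45 across -31.0 23.0 along -34.0 33.0
-36 37 across -35.0 29.0 along -33.0 33.0
-30 26 across -37.0 30.0 along -33.0 33.0
-24 55 across -38.0 29.0 along -34.0 35.0
-18 129 across -33.0 28.0 along -35.0 36.0
-12 299 across -35.0 21.0 along -35.0 35.0
-6 66 across -26.0 5.0 along -36.0 15.0
0 28 across -7.0 7.0 along -14.0 13.0
6 24 across -8.0 9.0 along -16.0 1.0
12 27 across -8.0 11.0 along -15.0 6.0
18 27 across -9.0 20.0 along -15.0 6.0
crop 171 214 7
```

The grip friction holds, so pressing alone doesn't re-seat it. With the teeth held on the counter, I'll shift the lips a few mm toward −across to take out the lean.

Emit:
jog_arm([
  [0,-0.1,0,0],
  [0,-0.2,0,0],
  [0,-0.3,0,0],
  [0,-0.4,0,0],
  [0,-0.5,0,0],
], grip=0.275)

```text
clock: 35.35
tool_pos: [641.1, -223.2, 45.1]
tcp_rot: [[-0.286, 0.958, 0.006], [0.958, 0.286, -0.003], [-0.004, 0.005, -1.0]]
wrist_force: [1.7, -0.9, 15.5]
gripper_width: 0.274
```

Emit:
jog_arm([
  [0,0,-0.5,0],
  [0,0,-1,0],
  [0,0,-1.5,0],
  [0,0,-2,0],
  [0,0,-2,0],
])

```text
clock: 35.77
tool_pos: [639.5, -222.5, 63.0]
tcp_rot: [[-0.286, 0.958, 0.001], [0.958, 0.286, -0.0], [-0.001, 0.001, -1.0]]
wrist_force: [-0.4, 0.3, -0.6]
gripper_width: 0.279
```

Emit:
jog_arm([
  [0,0,0,0],
  [0,0,0,0],
  [0,0,0,0],
], grip=0.22)

```text
clock: 36.02
tool_pos: [638.9, -222.3, 61.5]
tcp_rot: [[-0.286, 0.958, -0.001], [0.958, 0.286, 0.0], [0.0, -0.001, -1.0]]
wrist_force: [-0.1, -1.0, 0.1]
gripper_width: 0.243
```

```bash
python3 clip.py s18
```

```text
pts 800 lowest rel tool [-60.  -45.5 -41.4]
-60 7 across -38.0 21.0 along -44.0 -1.0
-48 14 across -21.0 20.0 along -34.0 33.0
-42 47 across -26.0 27.0 along -35.0 33.0
-36 36 across -36.0 30.0 along -34.0 33.0
-30 27 across -41.0 32.0 along -34.0 34.0
-24 52 across -39.0 30.0 along -34.0 36.0
-18 138 across -35.0 28.0 along -36.0 36.0
-12 302 across -35.0 24.0 along -34.0 33.0
-6 57 across -24.0 6.0 along -32.0 14.0
0 29 across -7.0 7.0 along -14.0 15.0
6 27 across -8.0 8.0 along -15.0 10.0
12 30 across -8.0 10.0 along -15.0 5.0
18 29 across -8.0 19.0 along -16.0 6.0
crop 175 207 7
```

```bash
cat > env.py <<'E'
from h import *
import sys
def env(tag,p,yaw=16.6):
    Q=cloud('scene',np.load(f'pics/{tag}.npz')['d']);y=np.radians(yaw);rx=np.array([np.cos(y),np.sin(y)]);ry=np.array([-rx[1],rx[0]])
    D=Q-np.array(p);a=D[...,:2]@rx;b=D[...,:2]@ry;h=D[...,2]
    m=(abs(a)<42)&(abs(b)>19)&(abs(b)<38)&(h<10)&(h>-46)&(Q[...,2]>5)
    print(tag,[(int(c),int(m2.sum()),np.percentile(h[m2],85).round(1)) for c in range(-40,41,8) for m2 in [m&(abs(a-c)<4)] if m2.sum()>3])
if __name__=='__main__':
    env('s13',(644.3,-220.8,34.4));env('s10',(646,-217,229.8),16.5);env('s16',(643.9,-220.9,62.9));env('s18',(638.9,-222.3,61.5))
E
python3 env.py
```

```text
s13 [(-24, 21, np.float64(-6.1)), (-16, 22, np.float64(-0.9)), (-8, 14, np.float64(0.6)), (0, 15, np.float64(3.1)), (8, 21, np.float64(0.8)), (16, 58, np.float64(-3.5)), (24, 54, np.float64(-11.2))]
s10 [(-40, 17, np.float64(-3.9)), (-32, 29, np.float64(-0.4)), (-24, 28, np.float64(0.8)), (-16, 25, np.float64(-1.3)), (-8, 27, np.float64(-4.1)), (0, 50, np.float64(-6.9)), (8, 49, np.float64(-7.9)), (16, 113, np.float64(-11.3)), (24, 49, np.float64(-17.5))]
s16 [(-32, 22, np.float64(-9.4)), (-24, 25, np.float64(-5.6)), (-16, 21, np.float64(-5.5)), (-8, 14, np.float64(-7.0)), (0, 22, np.float64(-8.9)), (8, 37, np.float64(-9.0)), (16, 63, np.float64(-9.4)), (24, 81, np.float64(-14.4)), (32, 12, np.float64(-20.1))]
s18 [(-40, 6, np.float64(-22.8)), (-32, 20, np.float64(-10.0)), (-24, 25, np.float64(-5.4)), (-16, 24, np.float64(-5.1)), (-8, 13, np.float64(-7.2)), (0, 22, np.float64(-9.2)), (8, 36, np.float64(-8.9)), (16, 57, np.float64(-9.5)), (24, 88, np.float64(-13.9)), (32, 11, np.float64(-23.1))]
```

Roll estimate is about 4° (it was about 15°), which is acceptable. The tips lie ~45 mm below the reported tool z and the pin ~10.5 mm below. I'll raise it and carry it over the card, offsetting for the lean.

Emit:
jog_arm([
  [0,0,-3,0],
  [0,0,-6,0],
  [0,0,-9,0],
  [0,0,-12,0],
  [0,0,-15,0],
])

```text
clock: 36.48
tool_pos: [638.9, -222.3, 213.2]
tcp_rot: [[-0.286, 0.958, -0.0], [0.958, 0.286, 0.0], [0.0, -0.0, -1.0]]
wrist_force: [-0.8, -0.4, -0.3]
gripper_width: 0.24
```

Emit:
jog_arm([
  [0,0,0,0],
  [0,0,0,0],
  [0,0,0,0],
])

```text
clock: 36.73
tool_pos: [638.8, -222.2, 210.8]
tcp_rot: [[-0.286, 0.958, -0.001], [0.958, 0.286, 0.001], [0.001, -0.001, -1.0]]
wrist_force: [1.1, -0.3, -1.1]
gripper_width: 0.242
```

```bash
python3 plan.py 528.2 147.8 210 16.6
```

```text
pos [ 638.8 -222.2  210.8] yaw 16.6 F [ 1.1 -0.3 -1.1] grip 0.242 t 36.73 z [-0.001  0.001 -1.   ]
shift [ 3.862e+01 -3.000e-02  1.100e-01] turn -0.0 rows 9.3
```

Emit:
jog_arm([
  [2,0,0,0],
  [5,0,0,0],
  [8.3,0,0,0],
  [11.6,0,0,0],
  [15,0,0,0],
])

```text
clock: 37.15
tool_pos: [595.0, -77.4, 210.0]
tcp_rot: [[-0.285, 0.958, -0.003], [0.958, 0.285, 0.001], [0.001, -0.003, -1.0]]
wrist_force: [0.9, 0.4, -0.4]
gripper_width: 0.24
```

Emit:
jog_arm([
  [3.4,0,0,0],
  [6.8,0,0,0],
  [10.2,0,0,0],
  [13.6,0,0,0],
  [16.6,0,0,0],
])

```text
clock: 37.57
tool_pos: [547.5, 82.2, 210.4]
tcp_rot: [[-0.286, 0.958, -0.003], [0.958, 0.286, -0.0], [0.001, -0.002, -1.0]]
wrist_force: [0.6, 0.8, -0.3]
gripper_width: 0.239
```

Emit:
jog_arm([
  [2.5,0,0,0],
  [4.6,0,0,0],
  [6,0,0,0],
  [7,0,0,0],
  [7,0,0,0],
])

```text
clock: 37.98
tool_pos: [528.1, 148.8, 210.8]
tcp_rot: [[-0.287, 0.958, -0.002], [0.958, 0.287, -0.0], [0.0, -0.002, -1.0]]
wrist_force: [-0.2, 0.0, -0.7]
gripper_width: 0.242
```

Emit:
jog_arm([
  [0,0,0,0],
  [0,0,0,0],
  [0,0,0,0],
])

```text
clock: 38.23
tool_pos: [529.1, 146.7, 211.6]
tcp_rot: [[-0.285, 0.959, -0.0], [0.959, 0.285, -0.0], [-0.0, -0.0, -1.0]]
wrist_force: [0.6, -0.4, 0.1]
gripper_width: 0.243
```

```bash
python3 plan.py 528.2 147.8 165 16.6;  python3 clip.py s19
python3 - <<'E'
from env import *
s=bot.read_state();env('s19',s['tool_pos'])
Q=cloud('scene',np.load('pics/s19.npz')['d'])
c=Q[125:190,285:330].reshape(-1,3);c=c[(c[:,2]>60)&(c[:,2]<108)&(c[:,0]<560)]
y=np.radians(16.6);D=c[:,:2]-np.array(s['tool_pos'][:2]);a=D@[np.cos(y),np.sin(y)];b=D@[-np.sin(y),np.cos(y)]
print('card front face rel tool: across',np.median(a).round(2),'slope deg',np.degrees(np.polyfit(b,a,1)[0]).round(2),'along',b.min().round(1),b.max().round(1))
E
```

```text
pos [529.1 146.7 211.6] yaw 16.5 F [ 0.6 -0.4  0.1] grip 0.243 t 38.23 z [-0. -0. -1.]
shift [ 0.13 -0.05  4.66] turn -0.1 rows 1.1
pts 556 lowest rel tool [-47.8 -45.1 -42.7]
-48 23 across -22.0 22.0 along -34.0 33.0
-42 44 across -30.0 26.0 along -35.0 30.0
-36 36 across -37.0 30.0 along -34.0 31.0
-30 28 across -37.0 29.0 along -32.0 34.0
-24 43 across -39.0 30.0 along -36.0 33.0
-18 75 across -34.0 27.0 along -36.0 36.0
-12 159 across -34.0 20.0 along -35.0 34.0
-6 34 across -23.0 6.0 along -35.0 16.0
0 27 across -7.0 7.0 along -15.0 11.0
6 27 across -7.0 9.0 along -16.0 14.0
12 24 across -8.0 12.0 along -16.0 16.0
18 28 across -13.0 20.0 along -17.0 16.0
crop 286 79 7
s19 [(-40, 5, np.float64(-20.5)), (-32, 20, np.float64(-11.4)), (-24, 17, np.float64(-6.1)), (-16, 11, np.float64(-5.9)), (-8, 9, np.float64(-7.5)), (0, 11, np.float64(-9.5)), (8, 19, np.float64(-9.8)), (16, 35, np.float64(-10.0)), (24, 47, np.float64(-14.7)), (32, 6, np.float64(-19.4))]
card front face rel tool: across -1.9 slope deg 0.1 along -47.7 56.5
```

Card centre sits at −3.4 mm across relative to the tool (clip centre −3.5), parallel within 0.1° and centred along. Descending slowly.

Emit:
jog_arm([
  [0.05,0,0.8,0],
  [0.1,0,1.8,0],
  [0.1,0,2.8,0],
  [0.1,0,3.6,0],
  [0.1,0,4,0],
])

```text
clock: 38.7
tool_pos: [528.0, 148.3, 169.9]
tcp_rot: [[-0.286, 0.958, -0.002], [0.958, 0.286, -0.001], [0.0, -0.002, -1.0]]
wrist_force: [0.1, 0.1, -0.3]
gripper_width: 0.242
```

Emit:
jog_arm([
  [0,0,0.3,0],
  [0,0,0.6,0],
  [0,0,0.9,0],
  [0,0,1.2,0],
  [0,0,1.4,0],
])

```text
clock: 39.12
tool_pos: [528.6, 148.5, 157.7]
tcp_rot: [[-0.286, 0.958, 0.0], [0.958, 0.286, 0.0], [-0.0, 0.0, -1.0]]
wrist_force: [0.5, 0.1, -0.5]
gripper_width: 0.239
```

Emit:
jog_arm([
  [0,0,0.3,0],
  [0,0,0.6,0],
  [0,0,0.9,0],
  [0,0,1.2,0],
  [0,0,1.4,0],
])

```text
clock: 39.53
tool_pos: [528.4, 148.5, 143.4]
tcp_rot: [[-0.286, 0.958, -0.0], [0.958, 0.286, -0.0], [0.0, -0.0, -1.0]]
wrist_force: [-0.2, 0.2, -0.7]
gripper_width: 0.239
```

Emit:
jog_arm([
  [0,0,0.2,0],
  [0,0,0.4,0],
  [0,0,0.6,0],
  [0,0,0.6,0],
  [0,0,0.6,0],
])

```text
clock: 39.95
tool_pos: [528.5, 148.5, 137.8]
tcp_rot: [[-0.286, 0.958, -0.0], [0.958, 0.286, -0.0], [-0.0, -0.0, -1.0]]
wrist_force: [-0.2, -0.4, 0.7]
gripper_width: 0.243
```

```bash
python3 plan.py 529 147.2 137 16.6
python3 - <<'E'
from h import *
im,d=snap('scene','s20');c=im[85:185,280:375,::-1]
cv2.imwrite('pics/s20c.png',np.clip(cv2.resize(c,None,fx=6,fy=6,interpolation=2)*1.7,0,255).astype('uint8'))
s=bot.read_state();p=np.array(s['tool_pos'])
for n,q in(('card L',(524.8+.286*47.5,146.8-.958*47.5,110)),('card R',(524.8-.286*47.5,146.8+.958*47.5,110))): u,v=w2px('scene',q);print(n,round((u-280)*6),round((v-85)*6))
E
```

```text
pos [528.5 148.5 137.8] yaw 16.6 F [-0.2 -0.4  0.7] grip 0.243 t 39.95 z [-0. -0. -1.]
shift [-0.14  0.01  0.08] turn -0.0 rows 0.0
card L 126 358
card R 248 277
```

View pics/s20c.png

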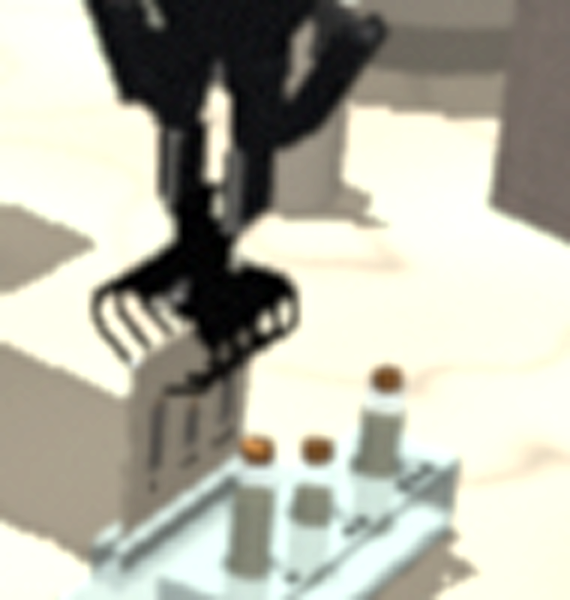

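The clip straddles the card: near-jaw tips in front at (175,392), far jaw's teeth behind at (130,360), and the edge runs under the pin. All three vials stand in the rack. One last numeric check, then hand in.

Run:
```python
from h import *
Q=cloud('scene',np.load('pics/s20.npz')['d']);s=bot.read_state();p=np.array(s['tool_pos']);y=np.radians(16.6)
D=Q[...,:2]-np.array([524.8,146.8]);a=D@[np.cos(y),np.sin(y)];b=D@[-np.sin(y),np.cos(y)];z=Q[...,2]
for z0 in range(84,132,6):
    m=(abs(b)<38)&(abs(a)<45)&(z>=z0)&(z<z0+6); k=m&(a>5); j=m&(a<-5)
    print(z0,'front',k.sum(),(a[k].min().round(1),a[k].max().round(1)) if k.any() else '', 'back',j.sum(),(a[j].min().round(1),a[j].max().round(1)) if j.any() else '')
im=np.load('pics/s20.npz')['im'];print(s['wrist_force'],s['gripper_width'],s['clock'])
print('job_done',bot.job_done())
```

```text
84 front 0  back 0 
90 front 22 (np.float64(9.1), np.float64(21.0)) back 2 (np.float64(-16.6), np.float64(-14.7))
96 front 21 (np.float64(15.4), np.float64(31.3)) back 18 (np.float64(-30.3), np.float64(-15.6))
102 front 23 (np.float64(27.9), np.float64(34.0)) back 13 (np.float64(-33.0), np.float64(-22.3))
108 front 19 (np.float64(28.3), np.float64(34.3)) back 7 (np.float64(-33.9), np.float64(-29.4))
114 front 39 (np.float64(26.0), np.float64(33.9)) back 4 (np.float64(-35.9), np.float64(-30.5))
120 front 67 (np.float64(13.9), np.float64(31.5)) back 4 (np.float64(-30.7), np.float64(-25.6))
126 front 86 (np.float64(5.1), np.float64(25.1)) back 45 (np.float64(-28.9), np.float64(-5.1))
[-0.605025    0.03371221 -0.37085267] 0.23801005692332974 40.0
the job is handed in; nothing more can be done
job_done None
```

I put both vials in their pockets and handed the job in at 40.0 s, with the clip held wide open over the card. No verdict was reported.

- **Vials:** The tall vial is in pocket 1 and the short one in pocket 2, both lowered to contact and released. Their tops measured 98 mm and 73 mm, against 98 and 74 expected. The third vial read as before.
- **Clip:** It straddles the middle of the card's top edge. The teeth show on both sides down to about z 90–96, some 14–18 mm past the edge. The nearest tooth points are about 9 mm in front of the card and 15 mm behind it. The clip is parallel to the card within about 0.1°, the wrist force is near zero, and the gripper reads 0.24 where the clip reached its stop.

**Checks that disagreed or went less well:**
- **Tip height:** The fingertips were about 35 mm higher than the stated tool geometry implies. My first close, on the tall vial, therefore caught only its cork. I reopened without moving the vial and worked with the measured offset from then on.
- **First clip squeeze:** The clip came up leaning about 15° about its pin. I set it back on the counter, let it close, regrasped it and opened it in the air.
- **Remaining lean:** About 4° by my depth estimate, which I could not take out by pressing and dragging it on the counter. I offset the arm sideways so the card lies between the jaws.

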